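# Third hand: hold the work-rest bracket against its locating dowels

### The job

Be the third hand while the grinder's work-rest bracket is bolted down. Take the two bright steel dowels from the black stand and drop each one end-down, fully home, into a bore at the back of the steel base plate; the brass drift stays in the stand. Then pick up the blue angle bracket, lay its foot flat on the plate in front of the dowels, upright leg towards them and slots over the tapped holes, push it squarely back against both dowels and finish like that, still holding it there with a steady push of about 10 N (each dowel must feel its share, between 1 and 12 N), so that a mate can put the bolts in.

Things in the scene. Friction and masses are not known exactly. Their poses are not given: they have to be found in the camera images.
- base: bare steel base plate fixed to the bench, 130 (x) x 140 (y) x 28 mm. Origin at the centre of its underside; x points to its back, away from the robot, where the dowel bores are. Dark tapped M8 holes in the top at x = 0, y = +45 and -45 mm. A bracket back against the dowels has its origin at about x = +8, y = 0, z = +28 mm (on the plate's top), axes parallel.
- bore_left (a point): centre of the mouth of the left dowel bore, level with the plate's top, at x = +42, y = +45 mm of the base. The bore is 13.2 mm wide with a small chamfer, blind, 22 mm deep, upright.
- bore_right (a point): centre of the mouth of the right dowel bore, as the left one, at x = +42, y = -45 mm of the base.
- bracket: loose blue aluminium angle, about 0.3 kg, on its foot. Foot 56 (x) x 130 (y) x 10 mm, slots 10 x 18 mm (long in y) at x = -8, y = +45 and -45 mm; upright leg 12 mm thick (x +16 to +28), full length, top 48 mm up, along the back edge; pinch it across the leg. Origin at the centre of the foot's underside; x points to the leg's back face, which goes against the dowels.
- bracket_leg (a point): middle of the top edge of the bracket's leg, at x = +22, y = 0, z = +48 mm of the bracket.
- pin_stand: black plastic block 52 (x) x 140 (y) x 34 mm, fixed, with three upright bores 14.5 mm wide and 26 mm deep in a row along its y, 42 mm apart, in which the dowels and the drift stand. Origin at the centre of its underside.
- dowel_1: bright steel dowel pin, 12 mm diameter, 65 mm long, 60 g, chamfered foot, loose, upright in the stand with its upper 39 mm showing. Origin at the centre of its foot, z along it. Either dowel may go in either bore; fully home in the plate its foot is 6 mm above the bench and 43 mm stand above the plate.
- dowel_2: the second bright steel dowel pin, the same.
- drift: brass drift, 12 mm diameter, 75 mm long, loose, in the third bore of the stand; it stays there. Origin at the centre of its foot.
- hood_corner (a point): left end of the near rail of the black dust hood's raised glass frame (fixed). From this line the hood fills everything to the right (lower y) and farther back (higher x), from about 20 mm under this point to 110 mm above it, and the machines stand under it: keep the wrist and gripper clear, pass over it or in front of it.
Not all that is in view belongs to the job. There is more than one size of the bracket; the job needs the larger.

How it is judged:
On the way:
1. both steel dowels stand fully home in the two bores of the plate, let go (z of each of dowel_1, dowel_2 in the frame of base below 0.0085 m and angle between each of dowel_1, dowel_2's own z axis and vertical below 0.1 rad and (horizontal distance between dowel_1 and bore_left below 0.004 m or horizontal distance between dowel_1 and bore_right below 0.004 m) and (horizontal distance between dowel_2 and bore_left below 0.004 m or horizontal distance between dowel_2 and bore_right below 0.004 m) and contact force between the fingers and dowel_1 below 0.3 N and contact force between the fingers and dowel_2 below 0.3 N), for 0.2 s.
At the end, for the whole second after the job is handed in: both dowels upright and home in the bores (within 2.5 mm); bracket flat on the plate, square within 0.04 rad, centred within 4.5 mm, leg against the dowels; the robot still holding it at rest, each dowel feeling 1 to 12 N from it (z of each of dowel_1, dowel_2 in the frame of base below 0.0085 m and angle between each of dowel_1, dowel_2's own z axis and vertical below 0.1 rad and (horizontal distance between dowel_1 and bore_left below 0.004 m or horizontal distance between dowel_1 and bore_right below 0.004 m) and (horizontal distance between dowel_2 and bore_left below 0.004 m or horizontal distance between dowel_2 and bore_right below 0.004 m) and z of bracket in the frame of base between 0.0255 and 0.0305 m and x of bracket in the frame of base between 0.005 and 0.0125 m and y of bracket in the frame of base between -0.0045 and 0.0045 m and angle between bracket's own z axis and vertical below 0.04 rad and angle between the x axis of bracket and the x axis of base, either way round below 0.04 rad and linear speed of bracket below 0.01 m/s and contact force between the fingers and bracket above 1 N and contact force between bracket and dowel_1 between 1 and 12 N and contact force between bracket and dowel_2 between 1 and 12 N and x of bracket_leg in the frame of base above 0.025 m); the arm keeps its last pose, push and grip.
It fails at once if the brass drift is moved by more than 30 mm (distance of drift from where it was at the start of the episode above 0.03 m).
It also fails if it takes over 69 s, if anything falls off the work surface, if the arm or the gripper's body presses on something with over 40 N, if the wrist force passes 120 N, or if a joint passes its speed limit or range.

### The arm

A 6-joint arm with a two-finger parallel gripper is mounted at the origin on a cart in front of the work surface, level with it; the furniture and walls round the work are solid. World frame = base frame: x ahead of the robot, y to its left, z up, the work surface at z = 0. Lengths are in m, angles in rad, forces in N, time in s.
With the tool pointing down it reaches from about 0.25 to 0.8 m from the base axis. Payload 3.9 kg.
Tool frame: the origin (TCP) lies midway between the tips of the shut fingers; the grasp point (between the pads) lies 19 mm behind it; x points along the fingers, z is the direction in which the jaws open and shut, and the axes are right-handed (so a half turn about x gives the same grasp; the last joint's range is limited). The gripper opens to 85 mm and grips with 20 to 120 N. Pads are 22 mm wide; open, the fingers measure 114 mm over their backs; the gripper's body (76 mm by 85 mm) begins 54 mm behind the grasp point. The pads swing forward as they close: fully open they stand 13 mm farther back than shut.
Start: joints at [-1.17, 0.26, -0.138, 1.173, 0, 1.571], TCP at [0.205, -0.483, 0.209] pointing down, gripper open.
Joint ranges: [-2.78, 2.78], [-0.83, 1.72], [-1.28, 1.37], [-1.9, 2.12], [-1.57, 1.48], [-3.14, 3.14]. Speed limits (rad/s): [2.57, 2.57, 3.14, 3.14, 3.14, 3.14].

### API

Orientations are given as a 3x3 rotation matrix whose columns are the frame's x, y, z axes.
In Python, from cell import bot, cams, models gives the robot as it stands. The module is installed in compiled form; this text tells all that it offers.
- The arm moves only by the shell command python3 -m jog 'ROWS' [OPENING] [FORCE]. ROWS is JSON, a list of rows, each a list of 4 numbers: the shift along the tool's x, y, z normalised to -1 to 1, where 1 is 100 mm, then the turn about the tool's x normalised to -1 to 1, where 1 is 0.08 rad. A call has 1 to 8 rows; each row shifts and turns the commanded pose from where the row before left it, along the tool's axes as they then stand; what a row does not reach is not made up. A row lasts 1/12 s, in which the tool goes at most 41.7 mm and 7.16 degrees, less where a joint would pass 70% of its speed; a pose out of reach is approached as far as the arm can. A call with a number of a shift or a turn outside -1 to 1 is refused whole. A call with a gripper value outside its range is refused whole. OPENING is the opening, from -1 (shut) to 1 (fully open), set as the call begins (- or left out, the last holds). The fingers move at their own pace and stop on an object; FORCE is the grip in N (left out, the last holds). Time passes only in rows, so rows that do not move let the fingers close. It gives the time, the measured TCP pose, the force and the opening at its end, in the units of the state.
- bot.get_obs(): the state, without advancing time (a new reading comes with each control period).
- cams.snapshot(name): name is "scene" or "top"; returns a dict with "img" (384x512x3 uint8, red, green, blue), "fx", "fy", "cx", "cy" (pixels), "distortion" ([k1, k2, p1, p2, k3] as OpenCV has them; the pictures are not rectified), "R" (3x3) and "t" (3): a world point X has camera coordinates R X + t. Camera axes: x right, y down, z forward; pixel columns grow to the right and rows downward; lengths in m; the calibration is good to about 2 mm. A picture is of the moment at which its call begins. There is no depth.
- bot.hand_in(): hands the job in, once; it reports no verdict.
Trained networks look in a picture, given as the dict that the camera call returned (one of the last four; its "shot" number tells which), for a name from the list of things; names that differ only in an ending like _2 or _b are one class to them, and where a whole thing is asked for, a point or a joint stands for the part that bears it (a point fixed in the world has none). Each returns a list of dicts, best first, with "conf" (0 to 1); they miss things now and then, are a little off and sometimes report something else, mostly with a low value. They report only what shows in the picture. A call takes as long as a camera call. They do not tell look-alikes from the thing itself.
- models.recognise(picture, name): "rect" ([left, top, width, height] in pixels, round what is visible of it).
- models.trace(picture, name): "mask" (384x512 bool, what is visible of it) and "rect" ([left, top, width, height] in pixels, round what is visible of it).
The state is a dict: "time_s": time; "joints": joint angles; "joint_vel": joint speeds; "tau": joint torques, N m; "tcp_pos": TCP position; "ee_rot": TCP orientation; "force": force on the tool from outside, world axes, zero at the start; "ft_torque": the same for the moment, N m; "gripper_width": finger opening in m.
Only numpy, scipy, OpenCV 4.12 (cv2) and the standard library are available. Lean on these libraries where they do the work, as an engineer would, in place of code of your own. Each camera call takes 0.05 s, during which the arm holds its last target. There are 200 camera calls.

## Working session

There is one attempt and no reset: what is moved stays moved. The work goes in short steps, Python scripts to look and compute and a shell command to move; the robot and the scene stay as the last step left them, time stands still between calls to the robot, and variables do not carry over. Pictures are saved under pics/ and viewed, about 8 in all and at most 12, crops included, and the job is handed in when it is done.

```bash
mkdir -p pics; ls; python3 - <<'E'
from cell import bot,cams,models
import cv2,numpy as np
o=bot.get_obs();print(o)
for n in("scene","top"):
    s=cams.snapshot(n);cv2.imwrite(f"pics/{n}0.png",cv2.resize(s["img"][:,:,::-1],(800,600),interpolation=cv2.INTER_CUBIC))
    print(n,{k:np.round(v,4).tolist() for k,v in s.items() if k not in("img",)})
    for t in("base","bracket","pin_stand","dowel_1","drift","bore_left","bore_right","hood_corner","bracket_leg"):
        print(t,[(np.round(d["conf"],2),np.round(d["rect"],1).tolist()) for d in models.recognise(s,t)])
E
```

```text
pics
{'time_s': 0.0, 'joints': array([-1.16997154e+00,  2.60672564e-01, -1.39377511e-01,  1.17272144e+00,
       -8.72768704e-08,  1.57080076e+00]), 'joint_vel': array([-2.40452241e-05,  7.03669021e-04,  1.54626629e-04,  1.97440417e-03,
        5.45407854e-04, -1.74119285e-03]), 'tau': array([-5.80797623e-04, -4.05677998e+01,  2.53922671e+01,  1.85782858e-02,
       -1.30014587e-04,  3.46534662e-06]), 'tcp_pos': array([ 0.20455553, -0.48270903,  0.20856778]), 'ee_rot': array([[-7.70755743e-04,  9.20741225e-01,  3.90173043e-01],
       [ 1.81860122e-03,  3.90173804e-01, -9.20739429e-01],
       [-9.99998049e-01, -9.60305866e-08, -1.97518982e-03]]), 'force': array([ 0.08872938, -0.02094038,  0.28593197]), 'ft_torque': array([-0.04080429,  0.00092713,  0.02237356]), 'gripper_width': 0.08519265168171472}
scene {'fx': 396.9397, 'fy': 396.9397, 'cx': 253.0726, 'cy': 196.0172, 'distortion': [-0.0745, 0.0, 0.0, 0.0, 0.0], 'R': [[-0.6506, -0.7593, -0.0113], [-0.5026, 0.4418, -0.7431], [0.5692, -0.4778, -0.6691]], 't': [0.5632, 0.2662, 1.0298], 'shot': 1}
base [(np.float64(0.69), [223.1, 204.9, 59.9, 49.3])]
bracket [(np.float64(0.87), [183.2, 237.7, 48.2, 41.6]), (np.float64(0.57), [232.3, 279.3, 16.1, 33.1]), (np.float64(0.44), [278.2, 235.2, 34.6, 46.3])]
pin_stand [(np.float64(0.79), [280.1, 237.5, 34.2, 45.0])]
dowel_1 [(np.float64(0.52), [301.9, 235.6, 0.5, 9.2]), (np.float64(0.38), [285.7, 257.2, 6.3, 8.8])]
drift []
bore_left [(np.float64(0.96), [223.4, 207.7, 56.1, 45.5])]
bore_right [(np.float64(0.67), [223.2, 206.8, 57.3, 47.5])]Traceback (most recent call last):
  File "<stdin>", line 8, in <module>
ValueError: it knows: base, bore_left, bore_right, bracket, bracket_leg, dowel, drift, pin_stand
```

```bash
python3 - <<'E'
from cell import bot,cams,models
import cv2,numpy as np
for n in("top",):
    s=cams.snapshot(n);cv2.imwrite(f"pics/{n}0.png",cv2.resize(s["img"][:,:,::-1],(800,600),interpolation=cv2.INTER_CUBIC))
    print(n,{k:np.round(v,4).tolist() for k,v in s.items() if k not in("img",)})
    for t in("base","bracket","pin_stand","dowel","drift","bore_left","bore_right"):
        print(t,[(np.round(d["conf"],2),np.round(d["rect"],1).tolist()) for d in models.recognise(s,t)])
E
```

```text
top {'fx': 429.5081, 'fy': 429.5081, 'cx': 250.7813, 'cy': 187.602, 'distortion': [0.0218, 0.0, 0.0, 0.0, 0.0], 'R': [[-0.0138, -0.9994, 0.0308], [-0.9865, 0.0086, -0.1638], [0.1635, -0.0327, -0.986]], 't': [0.2637, 0.5416, 1.1281], 'shot': 2}
base [(np.float64(0.58), [211.1, 157.9, 62.8, 61.5])]
bracket [(np.float64(0.88), [172.2, 168.1, 21.4, 50.0]), (np.float64(0.74), [167.4, 231.2, 31.5, 31.7])]
pin_stand [(np.float64(0.82), [226.6, 232.6, 52.3, 33.2])]
dowel []
drift []
bore_left [(np.float64(0.58), [211.6, 159.1, 64.1, 56.2])]
bore_right [(np.float64(0.83), [214.3, 158.9, 57.8, 58.0])]
```

View pics/scene0.png

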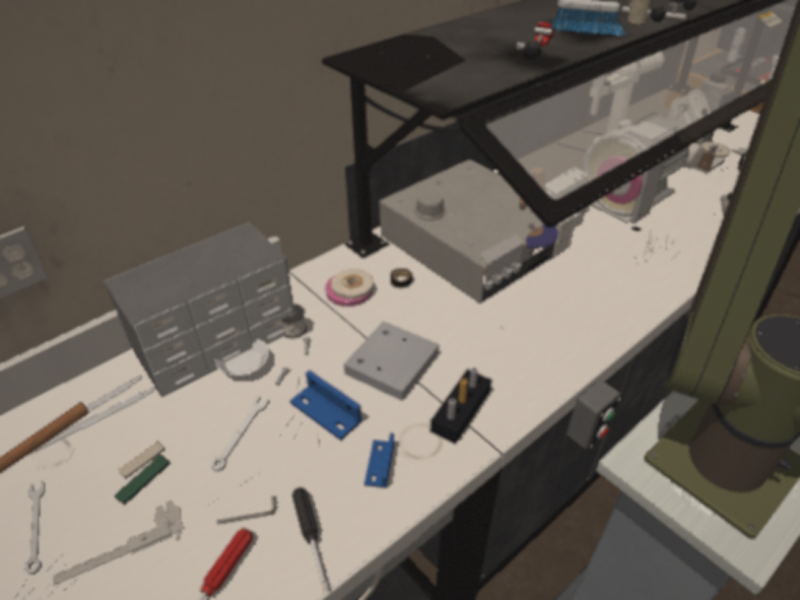

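View pics/top0.png

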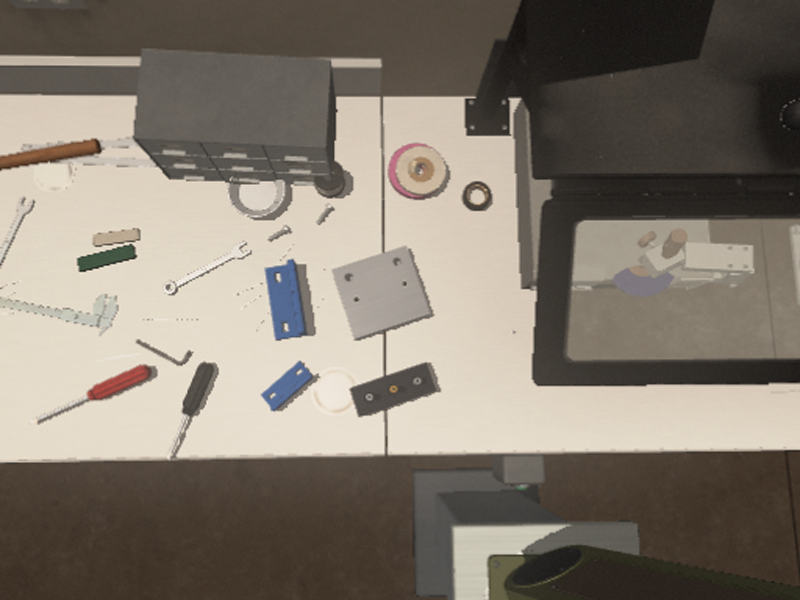

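The top view (800 px scale) shows the base plate at (382,292), with its bores at (349,277) and (396,261). The black stand is at (395,389): steel dowels at (369,397) and (417,380), and the brass drift between them at (393,389). There are two blue brackets: the large one at (285,300) and a small one at (288,386). The large one fits the job (about 130 mm long). Next I'll confirm it in enlarged crops and measure.

```bash
cat > h.py <<'E'
from cell import bot,cams,models
import cv2,numpy as np
from scipy.optimize import least_squares,minimize
def proj(s,X):
    r,_=cv2.Rodrigues(s["R"]);p,_=cv2.projectPoints(np.asarray(X,float).reshape(-1,3),r,np.asarray(s["t"],float),np.array([[s["fx"],0,s["cx"]],[0,s["fy"],s["cy"]],[0,0,1.]]),np.array(s["distortion"]))
    return p.reshape(-1,2)
def back(s,uv,z):
    f=lambda x:(proj(s,[[x[0],x[1],z]])[0]-uv)
    return least_squares(f,[.4,.1]).x
def Rz(a):
    c,t=np.cos(a),np.sin(a);return np.array([[c,-t,0],[t,c,0],[0,0,1.]])
def box(x0,x1,y0,y1,z0,z1): return np.array([[x,y,z] for x in(x0,x1) for y in(y0,y1) for z in(z0,z1)])
PARTS={"base":[box(-.065,.065,-.07,.07,0,.028)],"bracket":[box(-.028,.028,-.065,.065,0,.01),box(.016,.028,-.065,.065,0,.048)],"pin_stand":[box(-.026,.026,-.07,.07,0,.034)]}
def sil(s,name,p,z=0,K=8):
    m=np.zeros((384*K//2,512*K//2),np.uint8);m=np.zeros((384*4,512*4),np.uint8)
    for b in PARTS[name]:
        q=proj(s,b@Rz(p[2]).T+[p[0],p[1],z]);h=cv2.convexHull(((q+.5)*4-.5).astype(np.float32))
        cv2.fillConvexPoly(m,np.round(h*16).astype(np.int32),255,shift=4)
    return cv2.resize(m,(512,384),interpolation=cv2.INTER_AREA)/255.
def fit(views,name,p0,z=0):
    f=lambda p:sum(np.abs(sil(s,name,p,z)-m).sum() for s,m in views)
    r=minimize(f,p0,method="Nelder-Mead",options=dict(initial_simplex=np.array(p0)+np.array([[0,0,0],[.01,0,0],[0,.01,0],[0,0,.1]]),xatol=1e-5,fatol=.01,maxiter=250))
    return r.x,r.fun
def crop(s,r,K,fn):
    a=s["img"][r[1]:r[1]+r[3],r[0]:r[0]+r[2],::-1];cv2.imwrite(fn,cv2.resize(a,None,fx=K,fy=K,interpolation=cv2.INTER_CUBIC))
E
python3 - <<'E'
from h import *
import pickle
S={n:cams.snapshot(n) for n in("scene","top")}
M={}
for t in PARTS:
    for n in S:
        for d in models.trace(S[n],t): 
            print(t,n,round(d["conf"],2),np.round(d["rect"],1).tolist(),d["mask"].sum()); M.setdefault((t,n),d["mask"].astype(float))
pickle.dump((S,M),open("s0.pkl","wb"))
init={"base":((382,292),.3),"bracket":((285,300),-1.5),"pin_stand":((395,389),.3)}
for t,(uv,a) in init.items():
    p=back(S["top"],np.array(uv)*.64,.015);p0=[*p,a]
    for vs in(("top",),("scene",),("scene","top")):
        if all((t,n) in M for n in vs): print(t,vs,*[np.round(v,4) for v in fit([(S[n],M[t,n]) for n in vs],t,p0)])
A=S["top"]["img"][150:275,160:285,::-1];B=S["scene"]["img"][195:320,180:320,::-1]
cv2.imwrite("pics/c1.png",cv2.resize(A,None,fx=4.8,fy=4.8,interpolation=cv2.INTER_CUBIC));cv2.imwrite("pics/c2.png",cv2.resize(B,None,fx=4.8,fy=4.8,interpolation=cv2.INTER_CUBIC))
E
```

```text
base scene 0.6 [220.8, 205.7, 61.8, 45.6] 1801
base top 0.82 [211.9, 156.8, 64.1, 61.2] 2426
bracket scene 0.96 [233.0, 278.7, 16.6, 34.2] 437
bracket scene 0.61 [221.8, 207.6, 59.1, 43.7] 1758
bracket scene 0.57 [182.0, 237.3, 50.4, 39.7] 1088
bracket top 0.77 [170.2, 232.7, 25.5, 29.3] 421
bracket top 0.69 [168.9, 166.2, 27.8, 51.7] 992
pin_stand scene 0.93 [278.2, 238.1, 36.4, 47.7] 753
pin_stand top 0.7 [224.4, 234.2, 54.5, 34.5] 1023
base ('top',) [0.551  0.2789 0.3123] 62.949
base ('scene',) [0.5524 0.2759 0.304 ] 69.8
base ('scene', 'top') [0.5515 0.2784 0.3073] 166.6392
bracket ('top',) [ 0.5786  0.395  -1.2469] 1385.2549
bracket ('scene',) [ 1.8168 -2.1539 -2.8062] 437.0
bracket ('scene', 'top') [  3.4503  -0.9806 -21.3142] 858.0
pin_stand ('top',) [0.3792 0.2606 0.3213] 65.6196
pin_stand ('scene',) [0.3818 0.2598 0.3314] 272.8039
pin_stand ('scene', 'top') [0.3799 0.2602 0.3255] 361.8824
```

View pics/c1.png

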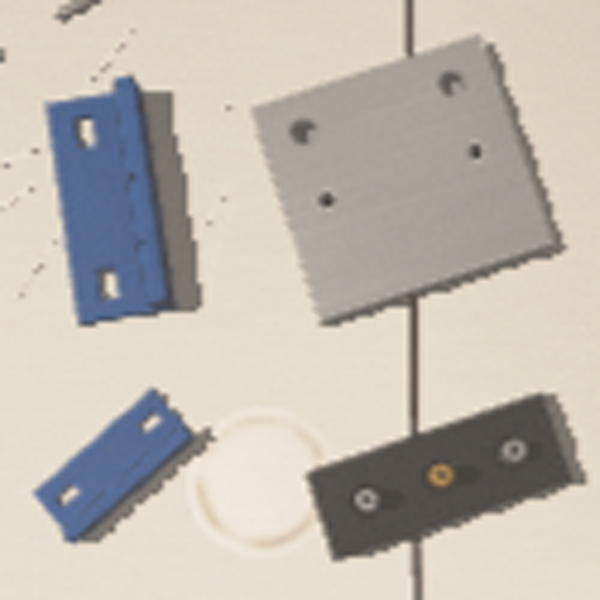

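View pics/c2.png

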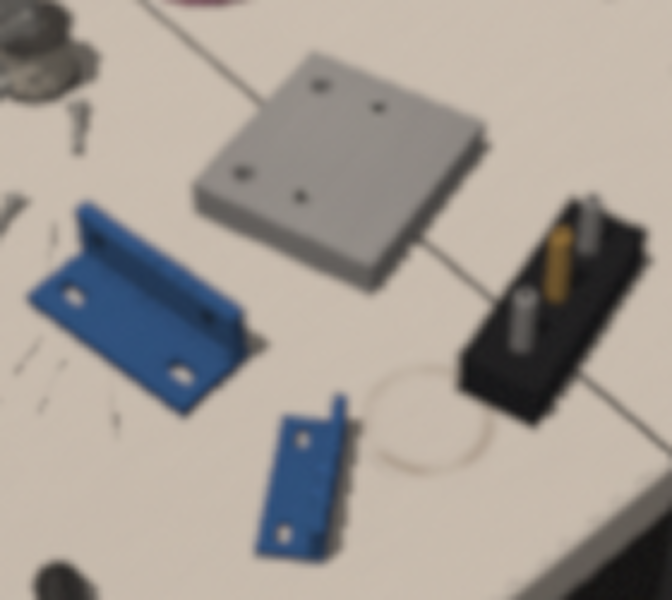

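```bash
cat >> h.py <<'E'
def nat(uv,o,K): return np.array(o)+(np.array(uv)+.5)/K-.5
E
python3 - <<'E'
from h import *
import pickle
S,M=pickle.load(open("s0.pkl","rb"))
def cent(s,uv,r,sign):
    g=cv2.cvtColor(s["img"],cv2.COLOR_RGB2GRAY).astype(float)*sign
    u0,v0=np.round(uv).astype(int);a=g[v0-r:v0+r+1,u0-r:u0+r+1];w=np.clip(a-np.median(a)-12,0,None)
    V,U=np.mgrid[v0-r:v0+r+1,u0-r:u0+r+1];return np.array([(U*w).sum(),(V*w).sum()])/w.sum()
H={"top":[(302,131),(452,83),(327,200),(475,151)],"scene":[(243,173),(320,86),(300,197),(378,107)]}
O={"top":(160,150),"scene":(180,195)}
loc=np.array([[.042,.045,.028],[.042,-.045,.028],[0,.045,.028],[0,-.045,.028]])
px={n:np.array([cent(S[n],nat(u,O[n],4.8),4,-1) for u in H[n]]) for n in H}
man={n:np.array([nat(u,O[n],4.8) for u in H[n]]) for n in H}
for n in H: print(n,np.round(px[n]-man[n],2).tolist())
for vs in(["top"],["scene"],["top","scene"]):
  for P in(px,man):
    r=least_squares(lambda p:np.concatenate([(proj(S[n],loc@Rz(p[2]).T+[p[0],p[1],0])-P[n]).ravel() for n in vs]),[.55,.28,.31])
    print(vs,np.round(r.x,4),np.round(r.fun,2).tolist())
D={"top":[(367,500),(441,475),(514,450)]}
for u,z in zip(D["top"],(.073,.083,.073)): print("top",np.round(back(S["top"],nat(u,O["top"],4.8),z),4))
for u,z in zip([(525,294),(562,234),(591,201)],(.073,.083,.073)): print("scene",np.round(back(S["scene"],nat(u,O["scene"],4.8),z),4))
m={"top":models.trace,"scene":0}
S2={n:cams.snapshot(n) for n in("scene","top")};V=[]
for n in S2:
    ds=models.trace(S2[n],"bracket");d=[d for d in ds if (np.abs(np.array(d["rect"][:2])-((169,166) if n=="top" else (182,237)))<8).all()]
    if d: V.append((S2[n],d[0]["mask"].astype(float)));print(n,d[0]["rect"])
for v in ([V[0]],[V[-1]],V): print("bracket",*[np.round(x,4) for x in fit(v,"bracket",[.553,.43,-1.42])])
# hood corner: left end of near rail, top view approx (535,383)/800, scene (553,218)
for z in(.2,.25,.3,.35): print(z,back(S["top"],np.array((537,383))*.64,z).round(3),back(S["scene"],np.array((553,216))*.64,z).round(3))
E
```

```text
top [[-0.16, -0.05], [-0.65, -0.3], [-0.12, -0.05], [-0.01, 0.03]]
scene [[-0.14, -0.02], [0.06, -0.17], [0.04, -0.1], [0.03, 0.04]]
['top'] [0.5512 0.2787 0.3203] [0.17, 0.14, 0.23, 0.12, -0.2, 0.02, -0.2, -0.28]
['top'] [0.5509 0.2782 0.3135] [0.26, 0.07, -0.1, -0.0, -0.17, -0.03, 0.01, -0.03]
['scene'] [0.5527 0.2788 0.3113] [0.22, -0.26, 0.12, -0.13, 0.04, 0.22, -0.39, 0.19]
['scene'] [0.5525 0.2789 0.3138] [0.11, -0.2, 0.14, -0.24, 0.12, 0.18, -0.38, 0.27]
['top', 'scene'] [0.5517 0.2789 0.3164] [0.15, -0.12, 0.24, -0.03, -0.28, -0.23, -0.24, -0.41, 0.42, -0.01, 0.2, 0.05, 0.29, 0.43, -0.27, 0.33]
['top', 'scene'] [0.5515 0.2786 0.3134] [0.11, -0.16, -0.25, -0.23, -0.32, -0.26, -0.13, -0.26, 0.38, -0.08, 0.43, -0.13, 0.4, 0.31, -0.09, 0.39]
top [0.3668 0.299 ]
top [0.3793 0.2594]
top [0.3924 0.2195]
scene [0.3693 0.299 ]
scene [0.381  0.2592]
scene [0.3935 0.222 ]
scene [184.3, 240.9, 48.7, 40.2]
top [169.4, 165.8, 27.4, 52.6]
bracket [ 0.5403  0.4462 -1.4174] 40.8863
bracket [ 0.5381  0.4473 -1.4126] 71.6078
bracket [ 0.5394  0.4464 -1.4088] 131.3843
0.2 [0.382 0.05 ] [ 0.501 -0.105]
0.25 [0.38  0.063] [ 0.458 -0.039]
0.3 [0.379 0.075] [0.416 0.026]
0.35 [0.378 0.088] [0.374 0.091]
```

The crops confirm the larger bracket (c1 at (115,205), twice the small one's length, leg to its right) and steel, brass, steel in the stand. The base is at about (0.5516, 0.2788), yaw 0.314. The bracket is at (0.539, 0.4465), yaw −1.41. The hood corner is at about (0.378, 0.088, 0.345), so I'll pass in front of it.

```bash
cat > plan.py <<'E'
# plan.py x y z phi : where the TCP stands and total shift (tool y,z,x at current yaw; and after the turn)
import sys;from h import *
o=bot.get_obs();R=o["ee_rot"];p=o["tcp_pos"];phi=np.arctan2(R[1,1],R[0,1])
print("t",round(o["time_s"],2),"tcp",p.round(4),"phi",round(phi,4),"F",o["force"].round(1),"w",round(o["gripper_width"],4),"q",o["joints"].round(2))
if len(sys.argv)>1:
    x,y,z,f=map(float,sys.argv[1:]);d=np.array([x,y,z])-p
    a=(phi-f+np.pi)%(2*np.pi)-np.pi;print("now-axes shift xyz (norm)",(R.T@d*10).round(3),"turn norm",round(a/.08,2))
    Rn=np.array([[0,np.cos(f),np.sin(f)],[0,np.sin(f),-np.cos(f)],[-1,0,0]]);print("after-turn axes",(Rn.T@d*10).round(3))
E
python3 -m jog '[[0,0.21,-0.3,0],[0,0.21,-0.3,0],[0,0.21,-0.3,0],[0,0.21,-0.3,0],[0,0.21,-0.3,0],[0,0.21,-0.3,0],[0,0.21,-0.3,0],[0,0.21,-0.3,0]]' && python3 -m jog '[[0,0.21,-0.3,0],[0,0.21,-0.3,0],[0,0.21,-0.3,0],[0,0.21,-0.3,0],[0,0.1,-0.2,-1],[0,0,0,-1],[0,0,0,-1],[0,0,0,-1]]' && python3 plan.py 0.3674 0.2997 0.12 1.889
```

```text
time_s: 2.07
tcp_pos: [0.2658, -0.1953, 0.2096]
ee_rot: [[0.001, 0.921, 0.389], [-0.0, 0.389, -0.921], [-1.0, 0.001, 0.001]]
force: [1.7, 0.1, -0.5]
gripper_width: 0.0857
time_s: 2.73
tcp_pos: [0.2979, -0.0306, 0.2095]
ee_rot: [[0.0, 0.747, 0.665], [-0.0, 0.665, -0.747], [-1.0, 0.0, 0.0]]
force: [-0.0, 0.2, -0.1]
gripper_width: 0.0852
t 2.73 tcp [ 0.2979 -0.0306  0.2095] phi 0.7272 F [-0.   0.2 -0.1] w 0.0852 q [-0.1  -0.13 -0.57  1.14 -0.    2.31]
now-axes shift xyz (norm) [ 0.895  2.715 -2.005] turn norm -14.52
after-turn axes [0.895 2.919 1.694]
```

```bash
python3 -m jog '[[0,0,0,-1],[0,0,0,-1],[0,0,0,-1],[0,0,0,-1],[0,0,0,-1],[0,0,0,-1],[0,0,0,-1],[0,0,0,-1]]' >/dev/null&& python3 -m jog '[[0,0,0,-1],[0,0,0,-1],[0,0,0,-1],[0,0,0,-1],[0,0,0,-1],[0,0,0,-1],[0,0,0,-0.52],[0.0,0.2,0.1,0]]' >/dev/null && python3 -m jog '[[0.1,0.34,0.2,0],[0.1,0.34,0.2,0],[0.1,0.34,0.2,0],[0.1,0.34,0.2,0],[0.1,0.34,0.2,0],[0.1,0.34,0.2,0],[0.1,0.34,0.2,0],[0.1,0.34,0.2,0]]' && python3 plan.py 0.3674 0.2997 0.041 1.889
```

```text
time_s: 4.73
tcp_pos: [0.3701, 0.301, 0.1289]
ee_rot: [[0.0, -0.307, 0.952], [0.0, 0.952, 0.307], [-1.0, 0.0, 0.001]]
force: [1.5, -0.2, 0.6]
gripper_width: 0.0852
t 4.73 tcp [0.3701 0.301  0.1289] phi 1.8832 F [ 1.5 -0.2  0.6] w 0.0852 q [ 0.68  0.23 -0.4   0.94 -0.    1.94]
now-axes shift xyz (norm) [ 0.879 -0.004 -0.03 ] turn norm -0.07
after-turn axes [ 0.879 -0.004 -0.03 ]
```

```bash
python3 -m jog '[[0.25,0,-0.03,0],[0.25,0,0,0],[0.25,0,0,0],[0.13,0,0,0],[0,0,0,0]]' 0 40 && python3 -m jog '[[0,0,0,0],[0,0,0,0],[0,0,0,0],[0,0,0,0],[0,0,0,0],[0,0,0,0],[0,0,0,0],[0,0,0,0]]' -1 40 && python3 plan.py
```

```text
time_s: 5.15
tcp_pos: [0.3649, 0.2962, 0.0386]
ee_rot: [[-0.005, -0.307, 0.952], [-0.004, 0.952, 0.307], [-1.0, -0.002, -0.006]]
force: [-0.0, -0.7, -0.2]
gripper_width: 0.0425
time_s: 5.82
tcp_pos: [0.3683, 0.2987, 0.0427]
ee_rot: [[0.002, -0.307, 0.952], [0.002, 0.952, 0.307], [-1.0, 0.001, 0.003]]
force: [-0.3, 0.1, 7.2]
gripper_width: 0.0094
t 5.82 tcp [0.3683 0.2987 0.0427] phi 1.8823 F [-0.3  0.1  7.2] w 0.0094 q [ 0.68  0.31 -0.54  0.71  0.    1.94]
```

```bash
python3 -m jog '[[0,0,0,0],[0,0,0,0],[-0.15,0,0,0],[-0.15,0,0,0],[-0.15,0,0,0],[-0.15,0,0,0],[0,0,0,0],[0,0,0,0]]' && python3 - <<'E'
from h import *
a=[]
for n,c in(("top",(215,215)),("scene",(265,220))):
    s=cams.snapshot(n);a.append(cv2.resize(s["img"][c[1]:c[1]+70,c[0]:c[0]+70,::-1],(400,400),interpolation=cv2.INTER_CUBIC))
cv2.imwrite("pics/g1.png",np.hstack(a))
E
```

```text
time_s: 6.48
tcp_pos: [0.3678, 0.2983, 0.1019]
ee_rot: [[0.002, -0.307, 0.952], [0.001, 0.952, 0.307], [-1.0, 0.001, 0.002]]
force: [0.1, -0.6, -0.8]
gripper_width: 0.009
```

View pics/g1.png

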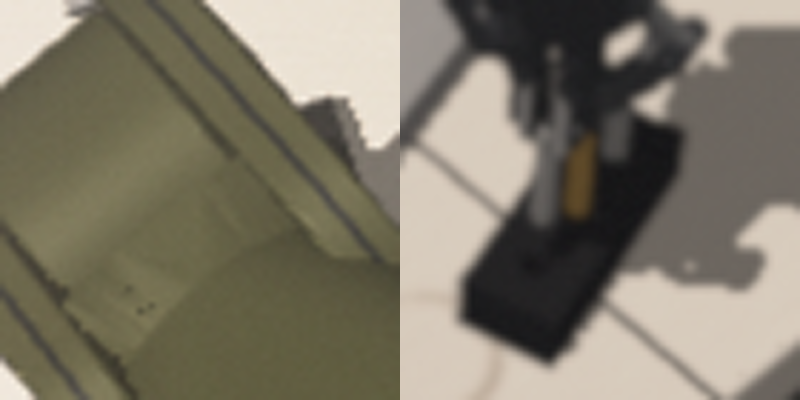

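```bash
python3 -m jog '[[-0.2,0,0,0],[-0.2,0,0,0],[0,-0.1,0.2,0],[0,-0.22,0.38,0],[0,-0.22,0.38,0],[0,-0.22,0.38,0],[0,-0.22,0.38,0],[0,-0.22,0.38,0]]' && python3 plan.py 0.6055 0.2490 0.071 1.884
```

```text
time_s: 7.25
tcp_pos: [0.5939, 0.2493, 0.1396]
ee_rot: [[-0.002, -0.306, 0.952], [-0.001, 0.952, 0.306], [-1.0, -0.0, -0.003]]
force: [0.0, 1.3, -0.3]
gripper_width: 0.0095
t 7.25 tcp [0.5939 0.2493 0.1396] phi 1.8823 F [ 0.   1.3 -0.3] w 0.0095 q [0.4  0.5  0.05 1.12 0.   1.66]
now-axes shift xyz (norm) [ 0.686 -0.039  0.112] turn norm -0.02
after-turn axes [ 0.686 -0.039  0.11 ]
```

```bash
python3 -m jog '[[0.2,-0.04,0.11,0],[0.2,0,0,0],[0.2,0,0,0],[0.08,0,0,0],[0,0,0,0],[0,0,0,0],[0,0,0,0],[0,0,0,0]]' && python3 - <<'E'
from h import *
o=bot.get_obs();print(o["tcp_pos"].round(4),o["gripper_width"])
s=cams.snapshot("scene");t=cams.snapshot("top")
import pickle;pickle.dump((s,t),open("s1.pkl","wb"))
crop(s,(215,190,75,65),10.6,"pics/g2.png")
K=10.6
# predicted dowel axis & bore, scene base fit
b=np.array([.5527,.2788,0])+Rz(.3125)@[.042,-.045,.028]
f=o["tcp_pos"]+[0,0,-.0347]
print("bore mouth px",((proj(s,b)-[215,190]+.5)*K).round(),"foot pred",((proj(s,f)-[215,190]+.5)*K).round(), ((proj(s,f+[0,0,.03])-[215,190]+.5)*K).round())
E
```

```text
time_s: 7.92
tcp_pos: [0.6055, 0.2506, 0.075]
ee_rot: [[0.003, -0.307, 0.952], [0.001, 0.952, 0.307], [-1.0, 0.0, 0.003]]
force: [-0.0, -0.1, -0.8]
gripper_width: 0.0093
[0.6055 0.2506 0.075 ] 0.009319240941554834
bore mouth px [[338. 241.]] foot pred [[335. 215.]] [[333. 140.]]
```

View pics/g2.png

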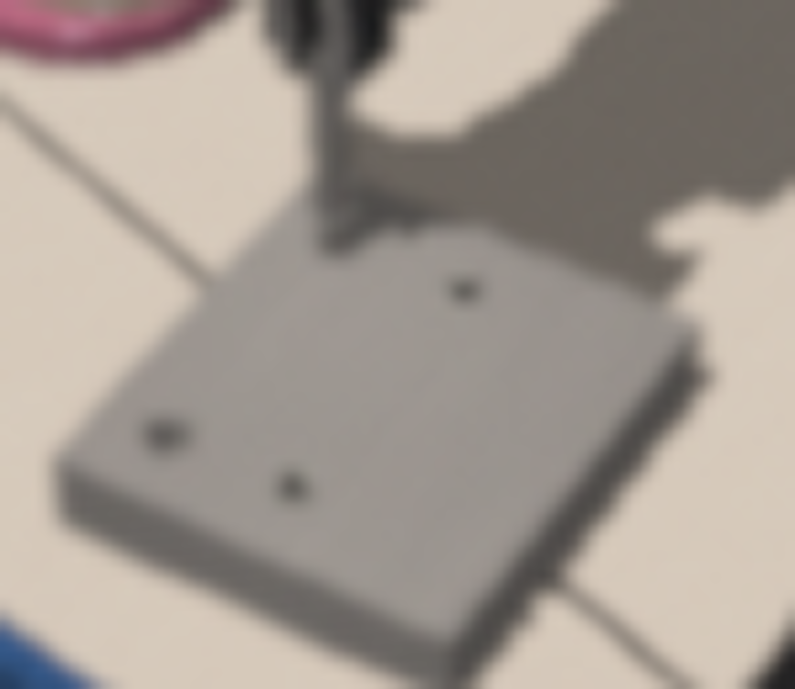

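```bash
python3 - <<'E'
import pickle;from h import *
s,t=pickle.load(open("s1.pkl","rb"));S,M=pickle.load(open("s0.pkl","rb"))
g=s["img"].mean(2);g0=S["scene"]["img"].mean(2)
print("cols",list(range(241,256)))
for v in range(197,217): print(v,g[v,241:256].round().astype(int),"|",(g-g0)[v,241:256].round().astype(int) if v>203 else "")
f=bot.get_obs()["tcp_pos"]+[0,0,-.0347]
for z in(0,.01,.02,.03):print((proj(s,f+[0,0,z])).round(2))
E
```

```text
cols [241, 242, 243, 244, 245, 246, 247, 248, 249, 250, 251, 252, 253, 254, 255]
197 [185 164 141 114  96  90  91 103 135 170 192 200 202 201 201] | 
198 [198 191 168 131 100  90 103 138 173 193 200 201 201 201 201] | 
199 [200 197 176 136 103  92 114 155 187 199 201 202 201 201 201] | 
200 [201 196 177 138 104  94 113 146 175 191 198 200 201 200 200] | 
201 [201 197 177 138 104  91 101 120 142 162 178 190 194 194 194] | 
202 [200 198 176 137 104  89  90  99 110 123 141 158 163 163 163] | 
203 [200 197 177 139 104  89  87  93 100 103 110 117 120 119 118] | 
204 [200 197 180 144 106  89  86  93  99 101 101 103 102 101 102] | [  13   10   -7  -41  -78  -96 -101  -95  -88  -86  -87  -86  -86  -86
  -85]
205 [200 197 182 148 108  89  87  93  98 100 101 101 101 101 101] | [ 12  11  -1 -28 -63 -86 -93 -90 -87 -86 -87 -87 -86 -87 -87]
206 [200 195 178 143 106  89  88  93  94  97  98 101 101 101 101] | [ 13  12   4 -17 -46 -67 -74 -75 -80 -83 -87 -86 -86 -86 -87]
207 [197 188 165 132 102  89  87  88  87  89  94  97  99 100 101] | [ 12  11   3 -16 -41 -54 -58 -62 -69 -76 -79 -83 -84 -86 -86]

[... 479 characters left out ...]
-20 -30 -43 -50 -49 -38 -36 -42 -34 -23]
212 [151 151 147 134 110  92  86  90 105 119 130 131 126 132 142] | [ 10  10   9   7   3  -5 -15 -24 -25 -19 -10  -9 -13  -7   1]
213 [151 151 149 138 117 102 102 113 130 142 147 146 146 147 150] | [10 10  9 10  7  2 -3 -5 -2  3  6  6  6  7 10]
214 [151 151 151 146 137 130 130 137 145 149 150 151 151 150 150] | [10  9 10  9  9  8  5  6  8  9 10 10  9  9 10]
215 [151 152 151 151 150 149 147 149 151 151 151 151 152 151 150] | [ 9 10 10  9  9 10  9  9 10 10 10  9 10 10 10]
216 [151 151 152 153 153 153 152 152 152 151 151 152 151 151 150] | [ 9 10 10 10 10 11 10 10 10  9  9 10 10 10 10]
[[246.15 209.81]]
[[246.08 207.47]]
[[246.  205.1]]
[[245.93 202.71]]
```

```bash
python3 -m jog '[[0,-0.013,-0.004,0],[0.04,0,0,0],[0.04,0,0,0],[0.04,0,0,0],[0.04,0,0,0],[0,0,0,0],[0,0,0,0],[0,0,0,0]]'; python3 plan.py 0.6055 0.2492 0.0407 1.884
```

```text
time_s: 8.68
tcp_pos: [0.6047, 0.2485, 0.0572]
ee_rot: [[-0.0, -0.307, 0.952], [-0.0, 0.952, 0.307], [-1.0, -0.0, -0.0]]
force: [0.6, -0.4, -1.4]
gripper_width: 0.009
t 8.68 tcp [0.6047 0.2485 0.0572] phi 1.8823 F [ 0.6 -0.4 -1.4] w 0.009 q [ 0.39  0.57 -0.05  0.95 -0.    1.65]
now-axes shift xyz (norm) [0.165 0.004 0.01 ] turn norm -0.02
after-turn axes [0.165 0.004 0.01 ]
```

```bash
python3 -m jog '[[0.03,0,0,0],[0.03,0,0,0],[0.03,0,0,0],[0,0,0,0],[0,0,0,0],[0,0,0,0]]'; python3 plan.py
```

```text
time_s: 9.18
tcp_pos: [0.6046, 0.2485, 0.0483]
ee_rot: [[-0.0, -0.307, 0.952], [-0.0, 0.952, 0.307], [-1.0, -0.0, -0.0]]
force: [-0.2, -0.5, -0.6]
gripper_width: 0.0094
t 9.18 tcp [0.6046 0.2485 0.0483] phi 1.8824 F [-0.2 -0.5 -0.6] w 0.0094 q [ 0.39  0.58 -0.07  0.93 -0.    1.65]
```

```bash
python3 -m jog '[[0.03,0,0,0],[0.02,0,0,0],[0.02,0,0,0],[0,0,0,0],[0,0,0,0],[0,0,0,0]]'; python3 - <<'E'
from h import *
s=cams.snapshot("scene")
crop(s,(215,180,75,65),10.6,"pics/g3.png")
E
```

```text
time_s: 9.68
tcp_pos: [0.6047, 0.2486, 0.0413]
ee_rot: [[-0.0, -0.307, 0.952], [-0.0, 0.952, 0.307], [-1.0, -0.0, -0.0]]
force: [0.0, 0.1, -0.9]
gripper_width: 0.0092
```

View pics/g3.png

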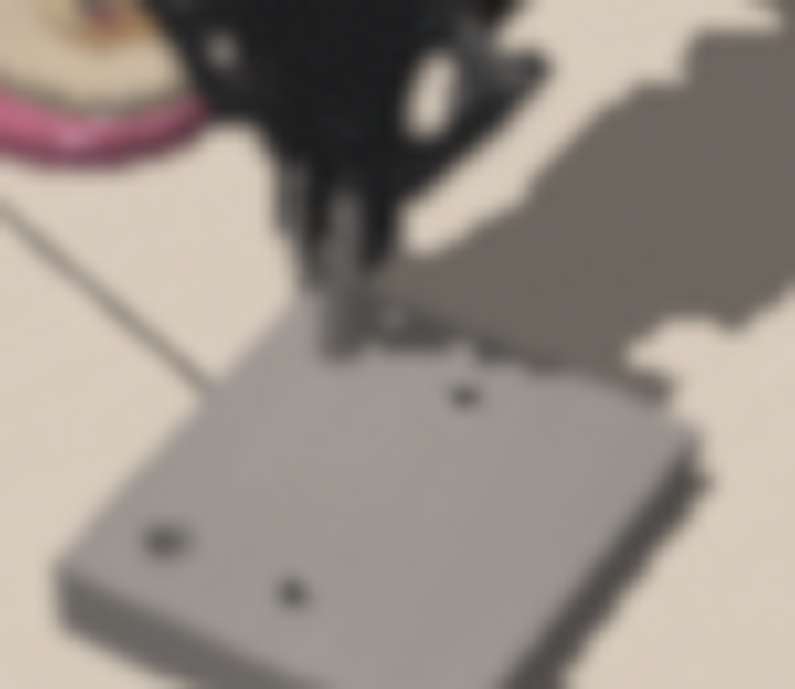

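The dowel is in the right bore; in the crop it enters the plate at (340,345). I'll seat it and let go, then lift clear and check.

```bash
python3 -m jog '[[0.02,0,0,0],[0.01,0,0,0],[0,0,0,0],[0,0,0,0]]'; python3 -m jog '[[0,0,0,0],[0,0,0,0],[0,0,0,0]]' 0.0;python3 -m jog '[[-0.2,0,0,0],[-0.3,0,0,0],[-0.3,0,0,0],[-0.2,0.2,-0.3,0],[0,0.2,-0.35,0],[0,0.2,-0.35,0],[0,0.2,-0.35,0],[0,0.2,-0.35,0]]' ; python3 plan.py 0.3936 0.2199 0.041 1.889
```

```text
time_s: 10.07
tcp_pos: [0.6059, 0.2493, 0.0406]
ee_rot: [[0.003, -0.307, 0.952], [0.002, 0.952, 0.307], [-1.0, 0.001, 0.003]]
force: [-0.1, 0.1, 8.5]
gripper_width: 0.0093
time_s: 10.32
tcp_pos: [0.6042, 0.2486, 0.0381]
ee_rot: [[-0.001, -0.307, 0.952], [-0.0, 0.952, 0.307], [-1.0, 0.0, -0.001]]
force: [-0.9, -0.5, -0.7]
gripper_width: 0.0425
time_s: 10.98
tcp_pos: [0.4101, 0.2915, 0.1381]
ee_rot: [[-0.001, -0.306, 0.952], [-0.0, 0.952, 0.306], [-1.0, 0.0, -0.001]]
force: [-1.0, 0.8, 0.7]
gripper_width: 0.0426
t 10.98 tcp [0.4101 0.2915 0.1381] phi 1.8818 F [-1.   0.8  0.7] w 0.0426 q [ 0.62  0.27 -0.32  0.98  0.    1.88]
now-axes shift xyz (norm) [ 0.971 -0.631 -0.376] turn norm -0.09
after-turn axes [ 0.971 -0.628 -0.381]
```

```bash
python3 -m jog '[[0,-0.31,-0.19,0],[0,-0.32,-0.19,0],[0.1,0,0,0],[0.3,0,0,0],[0.3,0,0,0],[0.25,0,0,0],[0,0,0,0],[0,0,0,0]]'; python3 plan.py 0.3936 0.2199 0.041 1.889;  python3 -m jog '[[0,0,0,0],[0,0,0,0],[0,0,0,0],[0,0,0,0],[0,0,0,0],[0,0,0,0]]' -1 40 && python3 plan.py; python3 -m jog '[[-0.1,0,0,0],[-0.2,0,0,0],[-0.3,0,0,0],[-0.3,0,0,0],[0,0,0,0],[0,0,0,0]]'; python3 plan.py 0.577 0.3344 0.071 1.884
```

```text
time_s: 11.65
tcp_pos: [0.3936, 0.2192, 0.0425]
ee_rot: [[-0.004, -0.307, 0.952], [-0.002, 0.952, 0.307], [-1.0, -0.001, -0.004]]
force: [0.2, -0.2, 0.6]
gripper_width: 0.0426
t 11.65 tcp [0.3936 0.2192 0.0425] phi 1.8825 F [ 0.2 -0.2  0.6] w 0.0426 q [ 0.51  0.28 -0.59  0.7   0.    1.77]
now-axes shift xyz (norm) [0.015 0.007 0.002] turn norm -0.08
after-turn axes [0.015 0.007 0.002]
time_s: 12.15
tcp_pos: [0.3968, 0.2209, 0.0448]
ee_rot: [[0.003, -0.307, 0.952], [0.002, 0.952, 0.307], [-1.0, 0.001, 0.003]]
force: [-0.2, -0.3, 6.1]
gripper_width: 0.009
t 12.15 tcp [0.3968 0.2209 0.0448] phi 1.8824 F [-0.2 -0.3  6.1] w 0.009 q [ 0.51  0.28 -0.59  0.7   0.    1.77]
time_s: 12.65
tcp_pos: [0.397, 0.221, 0.1353]
ee_rot: [[0.004, -0.307, 0.952], [0.002, 0.952, 0.307], [-1.0, 0.001, 0.005]]
force: [0.1, 0.1, -2.0]
gripper_width: 0.0086
t 12.65 tcp [0.397  0.221  0.1353] phi 1.8824 F [ 0.1  0.1 -2. ] w 0.0086 q [ 0.51  0.18 -0.44  0.94  0.    1.77]
now-axes shift xyz (norm) [0.653 0.527 2.058] turn norm -0.02
after-turn axes [0.643 0.524 2.062]
```

```bash
python3 -m jog '[[0,0.08,0.3,0],[0,0.09,0.35,0],[0,0.09,0.35,0],[0,0.09,0.35,0],[0,0.09,0.35,0],[0,0.09,0.35,0],[0.2,0,0,0],[0.2,0,0,0]]'; python3 -m jog '[[0.2,0,0,0],[0.03,0,0,0],[0,0,0,0],[0,0,0,0],[0,0,0,0],[0,0,0,0]]';python3 plan.py 0.5772 0.3344 0.063 1.884
python3 - <<'E'
import pickle;from h import *
S,M=pickle.load(open("s0.pkl","rb"))
s=cams.snapshot("scene");g=s["img"].mean(2);p=bot.get_obs()["tcp_pos"]
f=p+[0,0,-.0368];print(proj(s,[f,f+[0,0,.01],f+[0,0,.02],f+[0,0,.03]]).round(2).tolist())
b=proj(s,f)[0];u=int(b[0]);v=int(b[1])
print("bore px man",nat((243,173),(180,195),4.8)+[-.14,-.02], "proj of target mouth",proj(s,[.5772,.3344,.028]))
print("cols",u-7,u+8)
for r in range(v-14,v+6):print(r,g[r,u-7:u+9].round().astype(int))
E
```

```text
time_s: 13.32
tcp_pos: [0.577, 0.3351, 0.0918]
ee_rot: [[0.002, -0.307, 0.952], [0.001, 0.952, 0.307], [-1.0, 0.001, 0.003]]
force: [-1.2, -0.4, -0.9]
gripper_width: 0.0088
time_s: 13.82
tcp_pos: [0.5748, 0.3337, 0.0717]
ee_rot: [[0.002, -0.307, 0.952], [0.001, 0.952, 0.307], [-1.0, 0.0, 0.002]]
force: [-0.0, 0.9, -0.8]
gripper_width: 0.009
t 13.82 tcp [0.5748 0.3337 0.0717] phi 1.8823 F [-0.   0.9 -0.8] w 0.009 q [ 0.53  0.57 -0.    0.99  0.    1.79]
now-axes shift xyz (norm) [ 0.087 -0.     0.025] turn norm -0.02
after-turn axes [ 0.087 -0.     0.025]
[[231.27, 229.39], [231.1, 227.06], [230.94, 224.7], [230.77, 222.32]]
bore px man [230.08916667 230.62583333] proj of target mouth [[230.68773625 230.64868677]]
cols 224 239
215 [194 170 131 101 101 101  95  89  67  47  53  76  98 105  96  92]
216 [201 190 171 156 140 114  98  91  72  57  62  75  83  85  81  79]
217 [204 201 198 191 169 129 101  92  83  75  73  75  79  79  79  79]
218 [204 204 203 198 177 136 102  91  85  82  78  78  79  79  79  78]
219 [203 203 203 199 179 140 106  91  83  80  79  78  79  78  79  79]
220 [203 203 20
[... 334 characters left out ...]

225 [201 194 180 164 151 137 115  97  87  82  81  79  78  79  83  95]
226 [196 182 164 153 149 138 117  99  87  80  78  78  79  78  83  95]
227 [184 167 154 151 149 140 120  99  88  81  77  78  78  79  80  83]
228 [168 155 151 151 148 138 120 101  89  81  78  79  79  79  79  80]
229 [155 150 150 149 140 127 111  98  89  82  80  85  90  90  91  91]
230 [151 151 150 147 130 108  98  95  90  83  89 106 119 123 122 122]
231 [151 151 151 147 131 107  98 101  98  97 111 132 143 145 146 145]
232 [151 152 152 150 141 126 119 124 125 126 134 146 150 152 151 152]
233 [150 152 152 151 148 143 141 144 145 146 149 151 151 152 152 152]
234 [142 148 150 151 150 150 150 151 151 152 152 151 152 152 152 152]
```

```bash
python3 -m jog '[[0,0,0.025,0],[0,0,0,0]]'; python3 - <<'E'
import pickle;from h import *
s=cams.snapshot("scene");p=bot.get_obs()["tcp_pos"];print(p)
K=16;crop(s,(208,198,48,37),K,"pics/g4.png")
f=p+[0,0,-.0368];print(((proj(s,[f,f+[0,0,.01],f+[0,0,.02],f+[0,0,.03],f+[0,0,.06]])-[208,198]+.5)*K).round().tolist())
E
```

```text
time_s: 14.03
tcp_pos: [0.5774, 0.3345, 0.0712]
ee_rot: [[0.002, -0.307, 0.952], [0.001, 0.952, 0.307], [-1.0, 0.0, 0.002]]
force: [-0.3, 0.5, -1.0]
gripper_width: 0.0089
[0.57713568 0.33435298 0.07097684]
[[370.0, 508.0], [367.0, 470.0], [364.0, 433.0], [362.0, 395.0], [353.0, 277.0]]
```

View pics/g4.png

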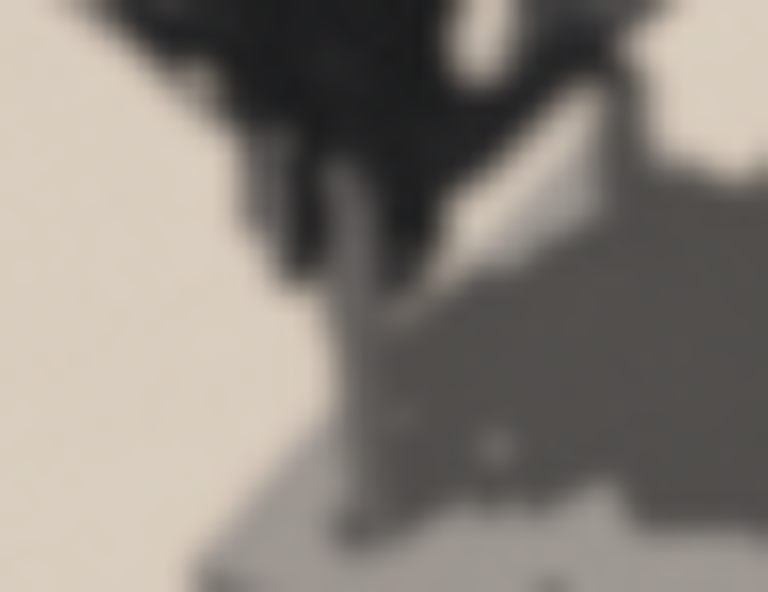

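The dowel is leaning in the grip: the foot is about 0.8 px right of the vertical prediction, or roughly 4.5 mm towards tool −y. I'll offset for that and feel for the bore.

```bash
python3 -m jog '[[0,0.042,0,0],[0.02,0,0,0],[0.02,0,0,0],[0.02,0,0,0],[0.02,0,0,0],[0.02,0,0,0],[0,0,0,0],[0,0,0,0]]';python3 plan.py 0.5772 0.3344 0.0428 1.884
```

```text
time_s: 14.75
tcp_pos: [0.578, 0.3395, 0.0642]
ee_rot: [[0.006, -0.306, 0.952], [0.004, 0.952, 0.306], [-1.0, 0.001, 0.007]]
force: [-1.3, -0.8, 14.2]
gripper_width: 0.0087
t 14.75 tcp [0.578  0.3395 0.0642] phi 1.8823 F [-1.3 -0.8 14.2] w 0.0087 q [ 0.53  0.58 -0.01  0.97 -0.    1.79]
now-axes shift xyz (norm) [ 0.213 -0.047 -0.025] turn norm -0.02
after-turn axes [ 0.214 -0.047 -0.023]
```

```bash
for i in 1 ; do python3 -m jog '[[-0.015,0,-0.005,0],[0,-0.01,0,0],[0,0,0,0]]' | grep -E "tcp|force"; python3 -m jog '[[0,-0.01,0,0],[0,0,0,0]]'| grep -E "tcp|force"; python3 -m jog '[[0,-0.01,0,0],[0,0,0,0]]'| grep -E "tcp|force"; python3 -m jog '[[0,-0.01,0,0],[0,0,0,0]]'| grep -E "tcp|force"; done
```

```text
tcp_pos: [0.5769, 0.3378, 0.0644]
force: [-0.6, -0.4, 10.2]
tcp_pos: [0.5773, 0.3369, 0.0644]
force: [-0.1, 0.3, 9.0]
tcp_pos: [0.5776, 0.336, 0.0643]
force: [-0.1, -0.1, 8.7]
tcp_pos: [0.5779, 0.335, 0.0643]
force: [0.2, -0.4, 8.1]
```

```bash
python3 -m jog '[[-0.03,0,0,0],[0,0,0,0],[0,0,0,0]]'; python3 - <<'E'
import pickle;from h import *
s=cams.snapshot("scene");p=bot.get_obs()["tcp_pos"];print(p)
K=16;crop(s,(208,198,48,37),K,"pics/g5.png")
f=p+[0,0,-.0368];print(((proj(s,[f,f+[0,0,.01],f+[0,0,.02],f+[0,0,.03],f+[0,0,.06]])-[208,198]+.5)*K).round().tolist())
E
```

```text
time_s: 15.75
tcp_pos: [0.576, 0.334, 0.0648]
ee_rot: [[-0.0, -0.307, 0.952], [-0.0, 0.952, 0.307], [-1.0, -0.0, -0.0]]
force: [0.4, 0.1, 2.9]
gripper_width: 0.0091
[0.57606526 0.33409554 0.06477524]
[[376.0, 533.0], [373.0, 496.0], [371.0, 459.0], [368.0, 421.0], [360.0, 304.0]]
```

View pics/g5.png

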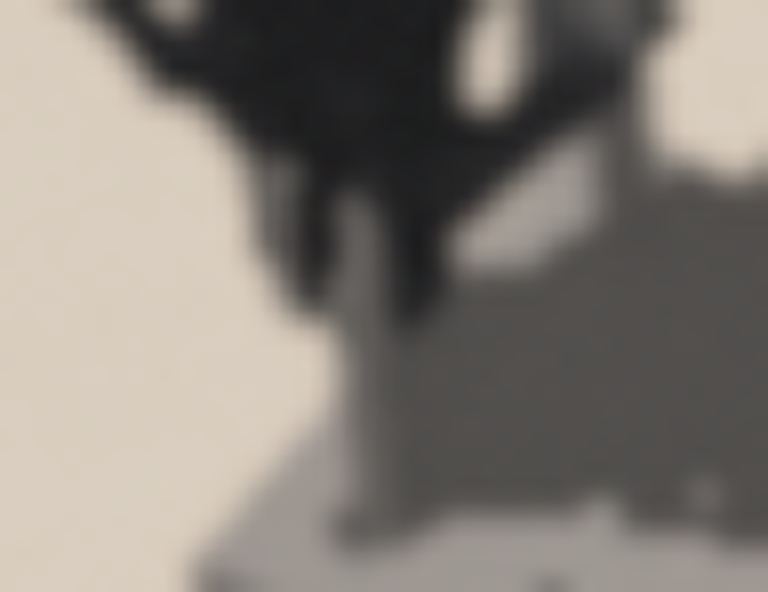

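```bash
python3 -m jog '[[0,0.02,0.01,0],[0.015,0,0,0],[0,0,0,0]]' | grep -E "tcp|force"; python3 -m jog '[[0,0.009,-0.005,0],[0,0,0,0]]'| grep -E "tcp|force"; python3 -m jog '[[0,0.009,-0.005,0],[0,0,0,0]]'| grep -E "tcp|force"; python3 -m jog '[[0,0.009,-0.005,0],[0,0,0,0]]'| grep -E "tcp|force";python3 -m jog '[[0,0.009,-0.005,0],[0,0,0,0]]'| grep -E "tcp|force"
```

```text
tcp_pos: [0.5771, 0.337, 0.0643]
force: [-0.3, -0.4, 6.4]
tcp_pos: [0.5763, 0.3376, 0.0644]
force: [0.4, -0.6, 5.3]
tcp_pos: [0.5757, 0.3383, 0.0644]
force: [-0.4, -0.7, 6.5]
tcp_pos: [0.575, 0.339, 0.0644]
force: [0.2, -0.7, 5.7]
tcp_pos: [0.5744, 0.3397, 0.0644]
force: [0.2, -0.6, 4.7]
```

```bash
python3 -m jog '[[-0.05,0,0,0],[0,0,-0.13,0],[0,0,-0.12,0],[0.03,0,0,0],[0.015,0,0,0],[0,0,0,0],[0,0,0,0]]'; python3 -m jog '[[0,0,0,0],[0,0,0,0],[0,0,0,0],[0,0,0,0],[0,0,0,0],[0,0,0,0]]' -0.72; python3 -m jog '[[0,0,0,0],[0,0,0,0],[0,0,0,0],[0,0,0,0]]' -1 40; python3 - <<'E'
import pickle;from h import *
s=cams.snapshot("scene");p=bot.get_obs()["tcp_pos"];print(p)
K=16;crop(s,(212,202,48,37),K,"pics/g6.png")
f=p+[0,0,-.0365];print(((proj(s,[f,f+[0,0,.01],f+[0,0,.02],f+[0,0,.03],f+[0,0,.06]])-[212,202]+.5)*K).round().tolist())
E
```

```text
time_s: 17.3
tcp_pos: [0.5501, 0.332, 0.0647]
ee_rot: [[0.001, -0.307, 0.952], [0.001, 0.952, 0.307], [-1.0, 0.001, 0.001]]
force: [-1.3, -1.0, 6.2]
gripper_width: 0.0088
time_s: 17.8
tcp_pos: [0.5497, 0.3315, 0.0637]
ee_rot: [[-0.0, -0.307, 0.952], [-0.0, 0.952, 0.307], [-1.0, -0.0, -0.0]]
force: [-0.1, -0.6, 1.4]
gripper_width: 0.0119
time_s: 18.13
tcp_pos: [0.5495, 0.3314, 0.0639]
ee_rot: [[-0.0, -0.307, 0.952], [-0.0, 0.952, 0.307], [-1.0, -0.0, -0.0]]
force: [-0.4, 0.6, 1.3]
gripper_width: 0.0092
[0.54950781 0.33146159 0.06385868]
[[413.0, 544.0], [411.0, 507.0], [409.0, 470.0], [407.0, 432.0], [400.0, 316.0]]
```

View pics/g6.png

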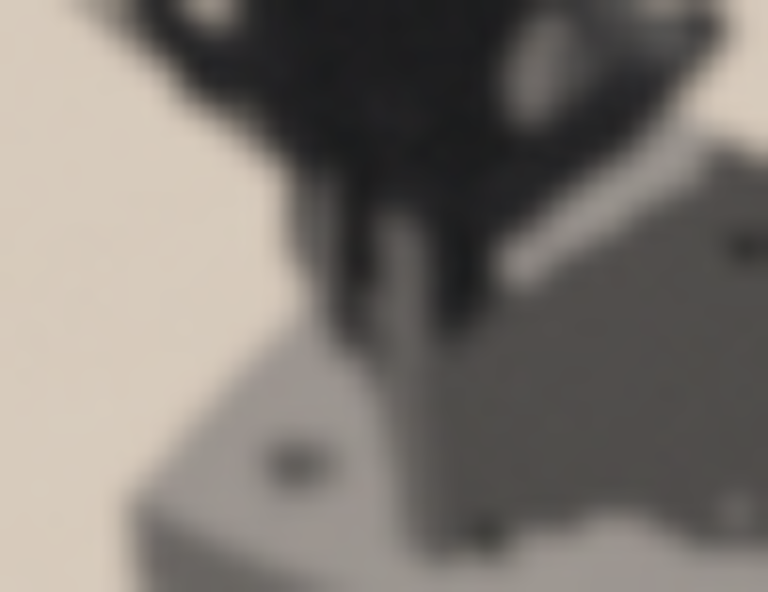

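```bash
cat > lean.py <<'E'
# left-edge of the held dowel minus the prediction for an upright one under the TCP (px), per image row
import sys;from h import *
off=float(sys.argv[1]) if len(sys.argv)>1 else .0365
s=cams.snapshot("scene");g=s["img"].mean(2);p=bot.get_obs()["tcp_pos"];f=p-[0,0,off]
Z=np.linspace(-.005,.035,60);A=proj(s,f+np.c_[0*Z,0*Z,Z]);print("tcp",p.round(4),"foot px pred",proj(s,f)[0].round(2))
out=[]
for v in range(int(A[-1,1])+1,int(A[0,1])+1):
    u=np.interp(-v,-A[:,1],A[:,0]);c=np.arange(int(u)-6,int(u)+5);r=g[v,c[0]:c[-1]+1]
    bg=r[:3].mean();h=(bg+93)/2
    i=np.argmax(r<h)
    e=c[i]-1+(r[i-1]-h)/(r[i-1]-r[i]) if i else np.nan
    out.append((v,round(e+2.05-u,2),int(bg)))
print(out)
E
python3 lean.py; python3 -m jog '[[0.02,0,0,0],[0.005,-0.01,0,0],[0,-0.01,0,0],[0,-0.01,0,0],[0,-0.01,0,0],[0,-0.01,0,0],[0,0,0,0]]' -1 20; python3 lean.py
```

```text
tcp [0.5495 0.3315 0.0639] foot px pred [237.31 235.51]
[(228, np.float64(0.79), 146), (229, np.float64(1.38), 130), (230, np.float64(nan), 110), (231, np.float64(nan), 121), (232, np.float64(1.62), 133), (233, np.float64(1.43), 145), (234, np.float64(1.43), 149), (235, np.float64(1.58), 150), (236, np.float64(2.26), 150)]
time_s: 18.82
tcp_pos: [0.5523, 0.3276, 0.0634]
ee_rot: [[0.003, -0.307, 0.952], [0.002, 0.952, 0.307], [-1.0, 0.001, 0.003]]
force: [-0.8, 0.5, 9.5]
gripper_width: 0.009
tcp [0.5523 0.3277 0.0634] foot px pred [237.72 234.47]
[(227, np.float64(0.57), 150), (228, np.float64(0.81), 147), (229, np.float64(1.25), 136), (230, np.float64(1.66), 123), (231, np.float64(nan), 121), (232, np.float64(1.39), 133), (233, np.float64(1.12), 145), (234, np.float64(1.06), 149), (235, np.float64(1.21), 149)]
```

```bash
python3 -m jog '[[0.025,-0.01,0,0],[0,-0.01,0,0],[0,-0.01,0,0],[0,-0.01,0,0],[0,-0.01,0,0],[0,-0.01,0,0],[0,-0.01,0,0],[0,0,0,0]]' -1 20; python3 lean.py
```

```text
time_s: 19.53
tcp_pos: [0.5557, 0.3212, 0.0622]
ee_rot: [[0.005, -0.306, 0.952], [0.003, 0.952, 0.306], [-1.0, 0.001, 0.006]]
force: [-0.6, -1.8, 14.1]
gripper_width: 0.0088
tcp [0.5557 0.3213 0.0623] foot px pred [238.69 233.05]
[(225, np.float64(0.59), 150), (226, np.float64(0.63), 149), (227, np.float64(0.66), 149), (228, np.float64(0.62), 148), (229, np.float64(0.72), 142), (230, np.float64(0.94), 135), (231, np.float64(1.05), 135), (232, np.float64(0.76), 141), (233, np.float64(0.51), 147), (234, np.float64(0.46), 149)]
```

```bash
python3 -m jog '[[-0.09,0,0,0],[0,0,0,0],[0,0,0,0],[0,0,0,0]]' -1 40; python3 lean.py 0.034
```

```text
time_s: 19.92
tcp_pos: [0.5528, 0.3198, 0.0671]
ee_rot: [[-0.001, -0.307, 0.952], [-0.001, 0.952, 0.307], [-1.0, -0.0, -0.001]]
force: [0.5, -0.0, -0.6]
gripper_width: 0.0091
tcp [0.5526 0.3197 0.0669] foot px pred [239.67 231.7 ]
[(224, np.float64(0.07), 149), (225, np.float64(0.32), 149), (226, np.float64(0.47), 150), (227, np.float64(0.57), 150), (228, np.float64(0.72), 149), (229, np.float64(0.86), 147), (230, np.float64(1.01), 144), (231, np.float64(1.06), 144), (232, np.float64(1.17), 146)]
```

```bash
python3 - <<'E'
from h import *
s=cams.snapshot("scene");crop(s,(218,203,36,34),17,"pics/a.png");t=cams.snapshot("top")
a=cv2.imread("pics/a.png");import pickle;pickle.dump((s,t),open("s2.pkl","wb"))
cv2.imwrite("pics/g7.png",a)
p=bot.get_obs()["tcp_pos"];f=p-[0,0,.034];print(((proj(s,[f+[0,0,z] for z in(0,.01,.02,.03,.06)])-[218,203]+.5)*17).round().tolist())
E
```

```text
[[376.0, 496.0], [375.0, 456.0], [372.0, 416.0], [370.0, 376.0], [364.0, 252.0]]
```

View pics/g7.png

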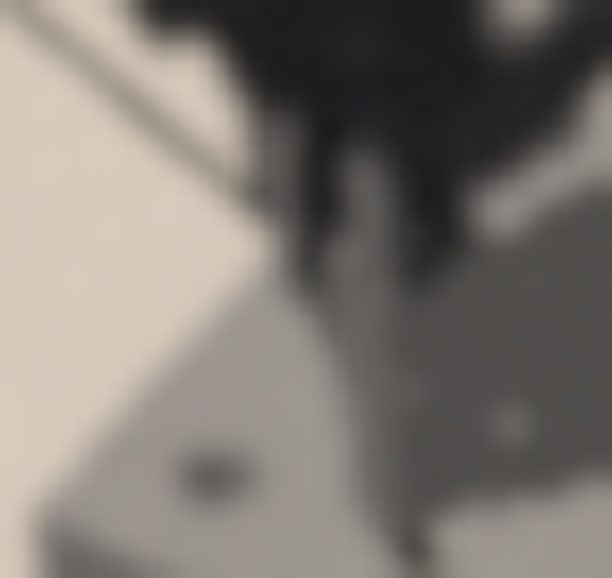

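The picture shows the dowel running from (365,160) to a foot near (400,490), so it leans. The visible foot row (about 500) fits a lean in the jaw plane, with the foot about 5 mm towards tool −z, better than a lean along tool y. I'll try the bore with that offset.

```bash
python3 -m jog '[[-0.03,0.06,0.33,0],[0,0,0,0],[0.02,0,0,0],[0.02,0,0,0],[0.02,0,0,0],[0.01,0,0,0],[0,0,0,0],[0,0,0,0]]' -1 40; python3 lean.py 0.034;python3 plan.py .5825 .3361 .06 1.884
```

```text
time_s: 20.73
tcp_pos: [0.5824, 0.3357, 0.0639]
ee_rot: [[-0.0, -0.307, 0.952], [-0.0, 0.952, 0.307], [-1.0, -0.0, -0.0]]
force: [0.2, 0.0, -0.9]
gripper_width: 0.0092
tcp [0.5827 0.3358 0.0641] foot px pred [229.15 229.39]
[(222, np.float64(0.64), 204), (223, np.float64(0.7), 204), (224, np.float64(0.59), 204), (225, np.float64(0.25), 204), (226, np.float64(-0.18), 202), (227, np.float64(-0.37), 195), (228, np.float64(0.39), 170), (229, np.float64(0.59), 160), (230, np.float64(0.9), 155)]
t 20.78 tcp [0.5827 0.3358 0.0641] phi 1.8824 F [ 0.7 -0.1 -1. ] w 0.009 q [0.52 0.59 0.01 0.99 0.   1.78]
now-axes shift xyz (norm) [ 0.041  0.003 -0.001] turn norm -0.02
after-turn axes [ 0.041  0.003 -0.001]
```

```bash
python3 -m jog '[[0.02,0,0,0],[0,0,0,0]]'|grep -E "tcp|force";python3 -m jog '[[0.02,0,0,0],[0,0,0,0]]'|grep -E "tcp|force"; python3 -m jog '[[0.02,0,0,0],[0,0,0,0]]'|grep -E "tcp|force"
```

```text
tcp_pos: [0.5828, 0.3358, 0.0618]
force: [0.8, 0.0, 0.1]
tcp_pos: [0.5827, 0.3356, 0.0596]
force: [0.6, -0.3, -1.3]
tcp_pos: [0.5826, 0.3357, 0.0574]
force: [-0.4, -0.1, -0.8]
```

In the bore: no contact, and already below plate level. A little deeper, then let it go so it drops home upright.

```bash
python3 -m jog '[[0.02,0,-0.01,0],[0.02,0,-0.01,0],[0.02,0,-0.01,0],[0,0,0,0],[0,0,0,0]]'|grep -E "tcp|force";python3 -m jog '[[0.02,0,-0.01,0],[0.02,0,-0.01,0],[0.02,0,0,0],[0,0,0,0],[0,0,0,0]]'|grep -E "tcp|force"
```

```text
tcp_pos: [0.5802, 0.3351, 0.0518]
force: [1.9, -0.6, 0.3]
tcp_pos: [0.5785, 0.3345, 0.0459]
force: [3.1, 0.5, -0.9]
```

```bash
python3 -m jog '[[0.02,0,-0.005,0],[0.02,0,0,0],[0,0,0,0],[0,0,0,0]]'|grep -E "tcp|force";python3 -m jog '[[0.02,0,0,0],[0.02,0,0,0],[0,0,0,0],[0,0,0,0]]'|grep -E "tcp|force"
```

```text
tcp_pos: [0.5779, 0.3344, 0.042]
force: [1.8, 0.3, 1.1]
tcp_pos: [0.5798, 0.3357, 0.0416]
force: [0.9, 0.0, 14.0]
```

```bash
python3 -m jog '[[0,0,0,0],[0,0,0,0],[0,0,0,0],[-0.2,0,0,0],[-0.3,0,0,0],[-0.3,0,0,0],[-0.3,0.2,-0.2,-1],[0,0,0,-1]]' 0.1; python3 -m jog '[[0,0,0,-1],[0,0,0,-1],[0,0,0,-1],[0,0,0,-1],[0,0,0,-1],[0,0,0,-1],[0,0,0,-1],[0,0,0,-1]]' >/dev/null;  python3 -m jog '[[0,0,0,-1],[0,0,0,-1],[0,0,0,-1],[0,0,0,-1],[0,0,0,-1],[0,0,0,-1],[0,0,0,-1],[0,0,0,-0.7]]' 0.3; python3 plan.py .5425 .4248 .08 3.302
python3 - <<'E'
from h import *
import pickle
T=cams.snapshot("top");s=cams.snapshot("scene");pickle.dump((s,T),open("s3.pkl","wb"))
for n,i in(("scene",s),("top",T)):
    print(n,[(round(d["conf"],2),np.round(d["rect"],1).tolist()) for d in models.recognise(i,"dowel")])
    b=np.array([.5517,.2788,0]) 
    for y in(.045,-.045): print([proj(i,b+Rz(.314)@[.042,y,z])[0].round(1).tolist() for z in(.028,.071)])
E
```

```text
time_s: 23.45
tcp_pos: [0.5515, 0.3499, 0.1536]
ee_rot: [[0.003, -0.459, 0.888], [0.005, 0.888, 0.459], [-1.0, 0.003, 0.005]]
force: [0.7, 0.6, 0.9]
gripper_width: 0.047
time_s: 24.78
tcp_pos: [0.551, 0.3465, 0.1465]
ee_rot: [[-0.004, -0.987, -0.16], [-0.002, -0.16, 0.987], [-1.0, 0.004, -0.001]]
force: [0.6, -0.3, -0.8]
gripper_width: 0.0552
t 24.78 tcp [0.551  0.3465 0.1465] phi -2.9811 F [ 0.6 -0.3 -0.8] w 0.0552 q [0.56 0.51 0.08 1.15 0.   0.4 ]
now-axes shift xyz (norm) [ 0.663 -0.044  0.788] turn norm 0.0
after-turn axes [ 0.665 -0.041  0.787]
scene [(0.59, [246.8, 203.3, 6.6, 9.7])]
[[230.5, 230.6], [229.8, 220.4]]
[[246.6, 212.4], [246.3, 202.3]]
top []
[[222.6, 176.7], [222.0, 173.6]]
[[253.4, 166.6], [254.0, 163.2]]
```

```bash
python3 -m jog '[[0,-0.01,0.2,0],[0,-0.01,0.2,0],[0,-0.01,0.2,0],[0,-0.01,0.19,0],[0,0,0,0],[0,0,0,0]]'|grep tcp
python3 - <<'E'
from h import *
a=[]
for n,c in(("top",(160,140)),("scene",(195,180))):
    s=cams.snapshot(n);a.append(cv2.resize(s["img"][c[1]:c[1]+100,c[0]:c[0]+66,::-1],(396,600),interpolation=cv2.INTER_CUBIC))
    print(n,[(round(d["conf"],2),np.round(d["rect"],1).tolist()) for d in models.recognise(s,"dowel")])
cv2.imwrite("pics/g8.png",np.hstack(a))
E
```

```text
tcp_pos: [0.5434, 0.4263, 0.1472]
top [(0.3, [230.1, 157.7, 44.3, 46.1])]
scene [(0.36, [233.4, 219.6, -0.8, 11.2])]
```

View pics/g8.png

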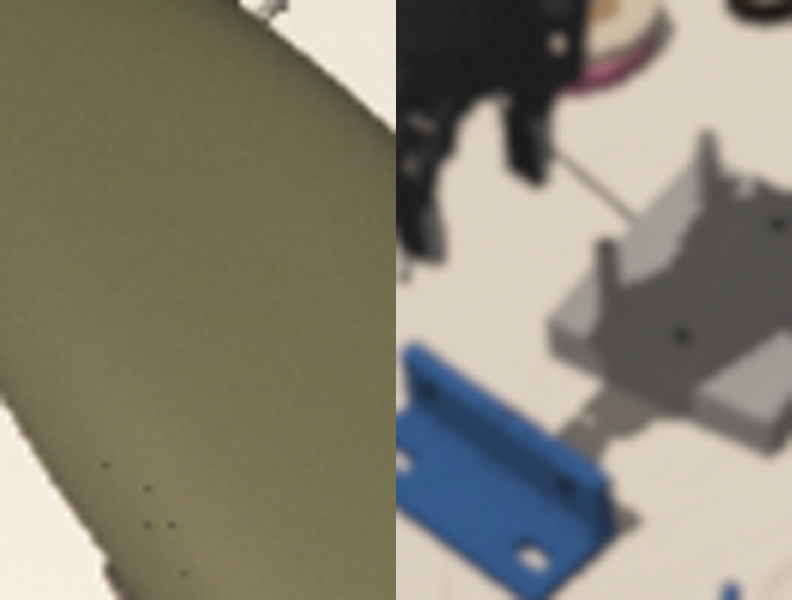

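Both dowels stand upright in the plate: tops at scene px (247,203) and (230,221), against predicted home tops of (246.3,202.3) and (229.8,220.4). The large bracket is untouched. Now the grip.

```bash
python3 -m jog '[[0.2,0.01,-0.012,0],[0.3,0,0,0],[0.3,0,0,0],[0.3,0,0,0],[0.18,0,0,0],[0,0,0,0],[0,0,0,0]]';python3 plan.py .5425 .4248 .016 3.302; python3 -m jog '[[0,0,0,0],[0,0,0,0],[0,0,0,0],[0,0,0,0],[0,0,0,0],[0,0,0,0],[0,0,0,0]]' -1 60; python3 plan.py
```

```text
time_s: 26.27
tcp_pos: [0.5426, 0.423, 0.0191]
ee_rot: [[-0.002, -0.988, -0.155], [-0.002, -0.155, 0.988], [-1.0, 0.003, -0.001]]
force: [0.3, -0.5, 0.4]
gripper_width: 0.0557
t 26.27 tcp [0.5426 0.423  0.0191] phi -2.9859 F [ 0.3 -0.5  0.4] w 0.0557 q [ 0.66  0.66  0.    0.92 -0.    0.51]
now-axes shift xyz (norm) [ 0.031 -0.002  0.018] turn norm -0.06
after-turn axes [ 0.031 -0.002  0.018]
time_s: 26.85
tcp_pos: [0.5444, 0.4257, 0.022]
ee_rot: [[0.003, -0.988, -0.156], [0.003, -0.156, 0.988], [-1.0, -0.003, 0.002]]
force: [-1.3, -0.2, 5.7]
gripper_width: 0.0093
t 26.85 tcp [0.5444 0.4257 0.022 ] phi -2.9845 F [-1.3 -0.2  5.7] w 0.0093 q [0.66 0.65 0.01 0.92 0.   0.51]
```

```bash
python3 -m jog '[[-0.1,0,0,0],[-0.2,0,0,0],[-0.3,0,0,0],[-0.3,0,0,0],[-0.15,0,0,-0.5],[0,0,0,-1],[0,0,0,-1],[0,0,0,-1]]' - 80|grep -E "force|width"; python3 -m jog '[[0,0,0,-1],[0,0,0,-1],[0,0,0,-1],[0,0,0,-1],[0,0,0,-1],[0,0,0,-1],[0,0,0,-1],[0,0,0,-1]]' >/dev/null;  python3 -m jog '[[0,0,0,-1],[0,0,0,-1],[0,0,0,-1],[0,0,0,-1],[0,0,0,-1],[0,0,0,-1],[0,0,0,-1],[0,0,0,-1]]';  python3 plan.py .5651 .2852 .122 -1.259
```

```text
force: [-0.6, -0.4, -3.8]
gripper_width: 0.0079
time_s: 28.85
tcp_pos: [0.5425, 0.4238, 0.1244]
ee_rot: [[-0.002, 0.149, -0.989], [-0.002, -0.989, -0.149], [-1.0, 0.001, 0.002]]
force: [0.2, -0.6, -2.6]
gripper_width: 0.0085
t 28.85 tcp [0.5425 0.4238 0.1244] phi -1.4208 F [ 0.2 -0.6 -2.6] w 0.0085 q [ 0.66  0.58  0.16  1.15 -0.   -1.06]
now-axes shift xyz (norm) [ 0.025  1.404 -0.016] turn norm -2.02
after-turn axes [0.024 1.388 0.21 ]
```

```bash
python3 -m jog '[[0,0,0,-1],[0,0,0,-1.0],[0,0.24,0.04,0],[0,0.35,0.05,0],[0,0.35,0.05,0],[0,0.3,0.05,0],[0,0.15,0.02,0],[0,0,0,0]]';python3 -m jog '[[0.1,0,0,0],[0.1,0,0,0],[0.1,0,0,0],[0.1,0,0,0],[0.1,0,0,0],[0,0,0,0],[0,0,0,0]]';python3 plan.py .5651 .2852 .06 -1.259
python3 - <<'E'
from h import *
s=cams.snapshot("scene");p=bot.get_obs()["tcp_pos"]
for d in models.trace(s,"bracket"):
    r=d["rect"];print(round(d["conf"],2),np.round(r,1).tolist(),d["mask"].sum())
    if 190<r[0]<240 and d["mask"].sum()>700:
        for z in(p[2]-.026,p[2]-.022,p[2]-.018): print(z.round(3),*[np.round(x,4) for x in fit([(s,d["mask"].astype(float))],"bracket",[.545,.279,.31],z)])
E
```

```text
time_s: 29.52
tcp_pos: [0.5648, 0.2814, 0.1247]
ee_rot: [[-0.002, 0.297, -0.955], [-0.003, -0.955, -0.297], [-1.0, 0.002, 0.003]]
force: [-0.3, 0.0, -3.2]
gripper_width: 0.0084
time_s: 30.1
tcp_pos: [0.564, 0.2856, 0.0734]
ee_rot: [[-0.003, 0.302, -0.953], [-0.001, -0.953, -0.302], [-1.0, 0.0, 0.003]]
force: [0.1, 0.8, -3.0]
gripper_width: 0.0084
t 30.1 tcp [0.564  0.2856 0.0734] phi -1.264 F [ 0.1  0.8 -3. ] w 0.0084 q [ 0.47  0.52 -0.09  0.96  0.   -1.41]
now-axes shift xyz (norm) [ 0.134  0.007 -0.01 ] turn norm -0.06
after-turn axes [ 0.134  0.007 -0.009]
0.63 [232.7, 200.6, 40.7, 38.4] 832
0.048 [0.5443 0.2752 0.3129] 141.4824
0.052 [0.5417 0.2775 0.3167] 146.5333
0.056 [0.5383 0.2802 0.3351] 154.0314
```

```bash
python3 -m jog '[[0.06,0,0,0],[0.06,0,0,0],[0.06,0,0,0],[0.02,0,0,0],[0,0,0,0],[0,0,0,0]]'|grep -E "tcp|force|width";python3 -m jog '[[0.02,0,0,0],[0.01,0,0,0],[0,0,0,0],[0,0,0,0]]'|grep -E "tcp|force";python3 -m jog '[[0.01,0,0,0],[0,0,0,0],[0,0,0,0]]'|grep -E "tcp|force"
```

```text
tcp_pos: [0.5649, 0.2854, 0.0546]
force: [0.2, 0.4, -4.2]
gripper_width: 0.0084
tcp_pos: [0.5652, 0.2856, 0.052]
force: [-0.2, -1.1, -3.3]
tcp_pos: [0.5651, 0.2856, 0.0509]
force: [-0.2, 0.1, -2.9]
```

```bash
python3 -m jog '[[0.01,0,0,0],[0,0,0,0],[0,0,0,0]]'|grep -E "tcp|force";python3 -m jog '[[0.01,0,0,0],[0,0,0,0],[0,0,0,0]]'|grep -E "tcp|force";python3 -m jog '[[0.01,0,0,0],[0,0,0,0],[0,0,0,0]]'|grep -E "tcp|force"
```

```text
tcp_pos: [0.5653, 0.2856, 0.0501]
force: [0.7, 1.1, -1.7]
tcp_pos: [0.5656, 0.2858, 0.0501]
force: [-1.3, -1.4, 5.9]
tcp_pos: [0.5659, 0.2859, 0.0501]
force: [-2.9, -1.0, 10.1]
```

```bash
python3 -m jog '[[-0.01,0,0,0],[0,0,-0.03,0],[0,0,-0.03,0],[0,0,-0.03,0],[0,0,0,0],[0,0,0,0]]'|grep -E "tcp|force";python3 -m jog '[[0,0,-0.02,0],[0,0,0,0],[0,0,0,0]]'|grep -E "tcp|force";python3 -m jog '[[0,0,-0.01,0],[0,0,0,0],[0,0,0,0]]'|grep -E "tcp|force"
```

```text
tcp_pos: [0.5714, 0.2877, 0.0502]
force: [-7.4, -3.0, 13.3]
tcp_pos: [0.5728, 0.2881, 0.0503]
force: [-9.0, -2.7, 13.7]
tcp_pos: [0.5735, 0.2884, 0.0502]
force: [-8.0, -2.8, 14.2]
```

```bash
python3 -m jog '[[-0.02,0,0,0],[0,0,0,0],[0,0,0,0]]'|grep -E "tcp|force";python3 -m jog '[[0,0,-0.02,0],[0,0,0,0],[0,0,0,0]]'|grep -E "tcp|force";python3 -m jog '[[0,0,-0.01,0],[0,0,0,0],[0,0,0,0]]'|grep -E "tcp|force"
```

```text
tcp_pos: [0.5768, 0.2893, 0.0502]
force: [0.3, 1.3, -3.8]
tcp_pos: [0.5787, 0.2898, 0.0503]
force: [0.3, -0.4, -2.8]
tcp_pos: [0.5794, 0.2901, 0.0507]
force: [-0.1, -0.3, -3.3]
```

```bash
python3 -m jog '[[0.008,0,-0.01,0],[0,0,0,0],[0,0,0,0]]'|grep -E "tcp|force";python3 -m jog '[[0,0,-0.01,0],[0,0,0,0],[0,0,0,0]]'|grep -E "tcp|force";python3 -m jog '[[0,0,-0.01,0],[0,0,0,0],[0,0,0,0]]'|grep -E "tcp|force"
```

```text
tcp_pos: [0.5804, 0.2904, 0.0502]
force: [0.4, -0.8, -2.8]
tcp_pos: [0.581, 0.2906, 0.0502]
force: [-1.4, -0.1, -0.5]
tcp_pos: [0.5817, 0.2908, 0.0502]
force: [-3.1, -0.8, 2.4]
```

```bash
python3 -m jog '[[-0.006,0,-0.01,0],[0,0,0,0],[0,0,0,0]]'|grep -E "tcp|force";python3 -m jog '[[-0.002,0,-0.01,0],[0,0,0,0],[0,0,0,0]]'|grep -E "tcp|force";python3 -m jog '[[-0.002,0,-0.01,0],[0,0,0,0],[0,0,0,0]]'|grep -E "tcp|force"; python3 lean.py >/dev/null; python3 plan.py
```

```text
tcp_pos: [0.5823, 0.291, 0.0503]
force: [-4.0, -1.5, 0.1]
tcp_pos: [0.5828, 0.2911, 0.0504]
force: [-5.3, -0.9, 0.4]
tcp_pos: [0.5831, 0.2911, 0.0504]
force: [-5.5, -2.2, -0.0]
t 35.33 tcp [0.5831 0.2911 0.0504] phi -1.2647 F [-6.7 -1.9  0.1] w 0.0083 q [ 0.46  0.57 -0.06  0.94  0.   -1.41]
```

```bash
cat > ft.py <<'E'
from h import *
F=[];T=[]
for i in range(4):
    cams.snapshot("scene");o=bot.get_obs();F.append(o["force"]);T.append(o["ft_torque"])
F=np.mean(F,0);T=np.mean(T,0);b=np.array([np.cos(.31),np.sin(.31),0]);y=np.array([-b[1],b[0],0])
print("t",round(o["time_s"],2),"tcp",o["tcp_pos"].round(4),"Fbase x,y,z",np.round([F@b,F@y,F[2]],2),"T",T.round(3))
E
python3 ft.py; python3 -m jog '[[-0.003,0,-0.015,0],[0,0,0,0],[0,0,0,0]]'|grep -E "force"; python3 ft.py;python3 -m jog '[[-0.003,0,-0.015,0],[0,0,0,0],[0,0,0,0]]'|grep -E "force"; python3 ft.py
```

```text
t 35.53 tcp [0.5831 0.2912 0.0504] Fbase x,y,z [-6.83 -0.09  0.17] T [-0.457  1.539  0.065]
force: [-7.9, -2.6, 1.4]
t 35.98 tcp [0.5837 0.2913 0.0505] Fbase x,y,z [-7.92  0.48  0.72] T [-0.567  1.856  0.055]
force: [-9.0, -2.2, 2.6]
t 36.43 tcp [0.5842 0.2914 0.0506] Fbase x,y,z [-8.99  0.23  1.65] T [-0.648  2.189  0.066]
```

```bash
python3 -m jog '[[-0.006,0,-0.02,0],[0,0,0,0],[0,0,0,0]]'|grep -E "force"; python3 ft.py; python3 - <<'E'
from h import *
s=cams.snapshot("scene");p=bot.get_obs()["tcp_pos"]
crop(s,(200,185,80,70),8,"pics/last.png")
for d in models.trace(s,"bracket"):
    r=d["rect"];print(round(d["conf"],2),np.round(r,1).tolist(),d["mask"].sum())
    if 200<r[0]<260 and r[1]<230: 
        x,f=fit([(s,d["mask"].astype(float))],"bracket",[.559,.281,.31],.028);print(x.round(4),f, "in base",(Rz(-.312)@np.array([x[0]-.5522,x[1]-.2788,0])).round(4))
# foot edges: sample colour (blue) at predicted foot corners
b=np.array([.5522,.2788,.028]);
for q in([.008-.028,-.065,.01],[.008-.028,.065,.01],[.008-.028,.065,0],[.008-.028,-.065,0]): print(q,proj(s,b+Rz(.312)@q)[0].round(2))
h=cv2.cvtColor(s["img"],cv2.COLOR_RGB2HSV);m=((h[...,0]>100)&(h[...,0]<125)&(h[...,1]>100)).astype(np.uint8)
n,l,st,c=cv2.connectedComponentsWithStats(m[185:260,200:300]);print(st[1:][st[1:,4]>30])
k=[i for i in range(1,n) if st[i,4]>200]
for i in k:
    M=np.zeros((384,512));M[185:260,200:300]=l==i;x,f=fit([(s,M)],"bracket",[.559,.281,.31],.028);print(M.sum(),x.round(4),f,"in base",(Rz(-.312)@np.array([x[0]-.5522,x[1]-.2788,0])).round(4))
E
```

```text
force: [-10.1, -3.4, 2.3]
t 36.88 tcp [0.5847 0.2916 0.0508] Fbase x,y,z [-11.43   0.27   1.84] T [-0.756  2.63   0.047]
[-0.02, -0.065, 0.01] [267.02 213.31]
[-0.02, 0.065, 0.01] [244.29 240.61]
[-0.02, 0.065, 0] [244.39 242.92]
[-0.02, -0.065, 0] [266.98 215.62]
[[ 28  19  38  36 715]]
715.0 [0.5661 0.2799 0.381 ] 204.5764705882353 in base [ 0.0136 -0.0032  0.    ]
```

```bash
python3 - <<'E'
from h import *
s=cams.snapshot("scene");im=s["img"].astype(int)
bl=(im[...,2]-im[...,0]>18)
M=np.zeros((384,512));M[190:250,215:285]=bl[190:250,215:285]
dark=(im.max(2)<72)&~bl
W=1-cv2.dilate(dark.astype(np.uint8),np.ones((3,3)))
R=np.zeros_like(W);R[185:250,215:285]=1;W=W*R
ys,xs=np.nonzero(M);print(M.sum(),xs.min(),xs.max(),ys.min(),ys.max())
f=lambda p:(W*np.abs(sil(s,"bracket",p[:3],p[3] if len(p)>3 else .028)-M)).sum()
for p0 in([.559,.281,.31],[.559,.281,.31,.028]):
    p0=np.array(p0);n=len(p0);sx=np.vstack([p0]+[p0+np.eye(n)[i]*[.008,.008,.08,.004][i] for i in range(n)])
    r=minimize(f,p0,method="Nelder-Mead",options=dict(initial_simplex=sx,xatol=1e-5,fatol=.01,maxiter=400));x=r.x
    print(x.round(4),round(r.fun,1),"start",round(f(p0),1),"in base",(Rz(-.312)@np.array([x[0]-.5522,x[1]-.2788,0])).round(4))
for v in range(204,246,2): print(v,"".join("B" if M[v,u] else ("." if W[v,u] else "#") for u in range(220,275)))
E
```

```text
791.0 227 265 203 240
[0.5666 0.28   0.3215] 47.0 start 154.2 in base [ 0.0141 -0.0033  0.    ]
[0.567  0.2797 0.3348 0.0276] 47.0 start 154.2 in base [ 0.0144 -0.0037  0.    ]
204 ...............################B.......................
206 ...............############BBBBBB......................
208 ...............###########BBBBBBBB.....................
210 ...............#####.#####BBBBBBBBBBBBBB...............
212 ................#BB..###BBBBBBBBBBBBBBBBBBBBBB.........
214 ...............BBBBB.##BBBBBBBBBBBBBBBBBBBBBBB.........
216 .............BBBBBBBBBBBBBBBBBBBBBBBBBBBBBBBB#.........
218 ............BBBBBBBBBBBBBBBBBBBBBBBBBBBBBBB###.........
220 .........BBBBBBBBBBBBBBBBBBBBBBBBBBBBBBBBB##...........
222 ........BBBBBBBBBBBBBBBBBBBBBBBBBBBBBBBB...............
224 .......BBBBBBBBBBBBBBBBBBBBBBBBBBBBBBB.................
226 .......BBBBBBBBBBBBBBBBBBBBBBBBBBBBBB..................
228 ........BBBBBBBBBBBBBBBBBBBBBBBBBBB....................
230 ........BBBBBBBBBBBBBBBBBBBBBBBBB......................
232 ........BBBBBBBBBBBBBBBBBBBBBBBB.......................
234 ........BBBBBBBBBBBBBBBBBBBBBB.........................
236 ............BBBBBBBBBBBBBBBB...........................
238 .................BBBBBBBBBB............................
240 ......................BBB..............................
242 .......................................................
244 .......................................................
```

```bash
cat > pitch.py <<'E'
from h import *
s=cams.snapshot("scene");im=s["img"].astype(int)
bl=(im[...,2]-im[...,0]>18);M=np.zeros((384,512));M[190:250,215:285]=bl[190:250,215:285]
dark=(im.max(2)<72)&~bl;W=1-cv2.dilate(dark.astype(np.uint8),np.ones((3,3)));R=np.zeros_like(W);R[185:250,215:285]=1;W=W*R
P0=[b.copy() for b in PARTS["bracket"]]
def f(p):  # x,y of base frame, yaw err, pitch about back-bottom edge (leg leaning back positive)
    c,t=np.cos(p[3]),np.sin(p[3]);Q=np.array([[c,0,t],[0,1,0],[-t,0,c]])
    PARTS["bracket"]=[((b-[.028,0,0])@Q.T)+[.028,0,0] for b in P0]
    o=np.array([.5522,.2788,0])+Rz(.312)@[p[0],p[1],0]
    return (W*np.abs(sil(s,"bracket",[o[0],o[1],.312+p[2]],.028)-M)).sum()
for pt in(None,0.):
    g=f if pt is None else (lambda p:f([*p[:3],pt]))
    p0=np.array([.009,-.001,0,.03]);sx=np.vstack([p0]+[p0+np.eye(4)[i]*[.006,.006,.08,.08][i] for i in range(4)])
    r=minimize(g,p0,method="Nelder-Mead",options=dict(initial_simplex=sx,xatol=1e-5,fatol=.01,maxiter=500));print(pt,r.x.round(4),round(r.fun,1))
for x in(.006,.008,.01,.012,.014):print(x,[round(f([x,-.003,0,a])) for a in(-.05,0,.05,.1,.15)])
E
python3 pitch.py
```

```text
None [ 0.015  -0.0033  0.0246 -0.0182] 49.7
0.0 [ 0.0142 -0.003   0.0185  0.0616] 49.2
0.006 [214, 188, 152, 122, 105]
0.008 [172, 145, 112, 87, 85]
0.01 [131, 102, 78, 68, 87]
0.012 [93, 69, 60, 79, 116]
0.014 [65, 56, 73, 108, 150]
```

```bash
python3 - <<'E'
from h import *
s=cams.snapshot("scene");im=s["img"].astype(int)
bl=(im[...,2]-im[...,0]>18);g=im.mean(2).astype(int)
def o(x,y): 
    q=np.array([.5522,.2788,0])+Rz(.312)@[x,y,0];return [q[0],q[1],.312]
A=sil(s,"bracket",o(.008,-.002),.028)>.5;B=sil(s,"bracket",o(.014,-.003),.028)>.5
for v in range(203,245): print(v,"".join((("X" if A[v,u] else "b") if bl[v,u] else ("a" if A[v,u] else ".")) for u in range(222,272)))
b=np.array([.5522,.2788,0])
for y in(.045,-.045): print("dowel top/foot pred",proj(s,[b+Rz(.312)@[.042,y,.071],b+Rz(.312)@[.042,y,.028]]).round(1).tolist())
print("leg L end at .008: topback,topfront,botback,botfront(foot top)",proj(s,[b+Rz(.312)@[x,.063,z] for x,z in((.036,.076),(.024,.076),(.036,.028),(.024,.038))]).round(1).tolist())
print("gray");
for v in range(214,238): print(v,g[v,220:246])
E
```

```text
203 .........................aaaaXaaaa................
204 ........................aaaaaXaaaa................
205 .......................aaaaaXXXaaa................
206 ......................aaaXXXXXXaaa................
207 .....................aaaXXXXXXXaaa................
208 ....................aaaaXXXXXXXXaa................
209 ...................aaaaaXXXXXXXXXaaaa.............
210 ...................aaaaaXXXXXXXXXXXXXXa...........
211 ..................aaaaaXXXXXXXXXXXXXXXXXXa........
212 ...............bbaaaaaXXXXXXXXXXXXXXXXXXXXXa......
213 ..............bbXXaaaaXXXXXXXXXXXXXXXXXXXXXXaa....
214 .............bbXXXaaaXXXXXXXXXXXXXXXXXXXXXXXaa....
215 ............bbXXXXXXXXXXXXXXXXXXXXXXXXXXXXXXaa....
216 ...........bbXXXXXXXXXXXXXXXXXXXXXXXXXXXXXXaa.....
217 ...........bXXXXXXXXXXXXXXXXXXXXXXXXXXXXXXaa......
218 ..........bXXXXXXXXXXXXXXXXXXXXXXXXXXXXXXaaa......
219 .........bXXXXXXXXXXXXXXXXXXXXXXXXXXXXXXaaa.......
220 .......bbXXXXXXXXXXXXXXXXXXXXXXXXXXXXXXXaa........
221 ......bbbXXXXXXXXXXXXXXXXXXXXXXXXXXXXXXaa.........
222 ......bbXXXXXXXXXXXXXXXXXXXXXXXXXXXXXXaa..........

[... 3412 characters left out ...]

  90  87  81  71  68  76  87  93]
232 [173 156 149 148 149 149 146 131 101  74  62  61  68  76  81  86  90  90
  89  83  72  63  67  77  88  94]
233 [153 139 140 145 148 149 147 132 102  77  69  69  74  80  86  89  90  90
  86  77  67  69  80  87  90  92]
234 [143 122 124 133 141 146 145 133 107  83  72  71  76  82  87  90  91  90
  87  80  77  85  94  95  92  91]
235 [142 113 108 114 124 133 139 135 121 102  87  77  74  76  82  84  87  90
  89  88  88  94  98  95  91  91]
236 [144 112 103 104 107 114 122 128 129 125 113  99  86  80  74  74  79  83
  87  88  90  92  93  92  90  84]
237 [150 114 102 101 102 103 107 112 119 124 124 121 115 105  89  79  73  74
  77  81  84  87  88  89  85  75]
```

```bash
python3 - <<'E'
from h import *
s=cams.snapshot("scene");im=s["img"].astype(int)
for v in(216,222,226,230,234):
    u=range(244,272);print(v,"u244.. gray",im[v,244:272].mean(1).astype(int).tolist());print("     b-r",(im[v,244:272,2]-im[v,244:272,0]).tolist())
b=np.array([.5522,.2788,.028])
for x in(.008,.0135):
  for z in(.010,0): 
    q=proj(s,[b+Rz(.312)@[x-.028,y,z] for y in np.linspace(-.065,.065,50)]);print(x,z,[round(float(np.interp(v,q[:,1],q[:,0])),1) for v in(216,222,226,230,234)])
E
```

```text
216 u244.. gray [48, 48, 49, 49, 48, 48, 48, 48, 48, 48, 48, 48, 51, 55, 53, 51, 49, 48, 49, 51, 56, 66, 82, 105, 127, 137, 135, 130]
     b-r [39, 38, 39, 39, 40, 39, 39, 40, 39, 39, 39, 38, 33, 27, 29, 35, 38, 39, 38, 36, 25, 10, -1, -8, -10, -12, -11, -11]
222 u244.. gray [87, 89, 91, 91, 92, 91, 92, 91, 90, 89, 88, 88, 85, 73, 58, 57, 66, 73, 76, 77, 76, 76, 76, 77, 87, 107, 128, 141]
     b-r [78, 80, 82, 82, 82, 83, 83, 82, 81, 80, 80, 80, 76, 64, 44, 26, 12, 1, -4, -5, -5, -5, -5, -5, -5, -8, -9, -10]
226 u244.. gray [90, 91, 91, 91, 92, 92, 91, 92, 91, 86, 76, 65, 71, 99, 128, 143, 147, 148, 148, 148, 148, 148, 147, 146, 147, 147, 147, 146]
     b-r [82, 81, 82, 82, 82, 83, 83, 83, 81, 77, 66, 47, 19, 0, -8, -11, -11, -13, -11, -11, -11, -12, -12, -12, -12, -12, -11, -11]
230 u244.. gray [89, 92, 91, 91, 91, 89, 84, 73, 66, 78, 105, 130, 144, 149, 149, 149, 149, 148, 149, 149, 148, 148, 148, 148, 147, 147, 146, 143]
     b-r [80, 83, 83, 83, 81, 81, 75, 61, 38, 11, -3, -8, -11, -12, -11, -13, -11, -11, -10, -12, -11, -12, -11, -12, -11, -12, -11, -11]
234 u244.. gray [92, 92, 89, 81, 69, 64, 84, 115, 139, 147, 150, 149, 150, 149, 149, 149, 149, 148, 149, 149, 148, 148, 148, 148, 143, 130, 105, 84]
     b-r [80, 82, 81, 73, 55, 30, 7, -6, -11, -11, -11, -12, -12, -12, -12, -12, -11, -11, -11, -11, -11, -11, -12, -11, -12, -9, -8, -6]
0.008 0.01 [264.8, 259.8, 256.5, 253.1, 249.8]
0.008 0 [266.7, 261.7, 258.4, 255.1, 251.8]
0.0135 0.01 [262.7, 257.6, 254.3, 250.9, 247.6]
0.0135 0 [264.6, 259.6, 256.3, 252.9, 249.6]
```

The bracket seems to sit 3–5 mm far at grip height, which suggests its leg is tipping back with the dowels' play: I'm pushing high up, against foot friction. I'll back off, let it lie flat, regrip lower and harder, then push again more gently.

```bash
python3 -m jog '[[0,0,0.03,0],[0,0,0.03,0],[0,0,0.02,0],[0,0,0,0],[0,0,0,0]]'|grep -E "tcp|force"; python3 -m jog '[[0,0,0,0],[0,0,0,0],[0,0,0,0],[0,0,0,0]]' -0.3|grep -E "tcp|force|width"; python3 pitch.py; python3 plan.py .5751 .2885 .041 -1.259
```

```text
tcp_pos: [0.5822, 0.2909, 0.0519]
force: [-3.1, -1.7, -4.8]
tcp_pos: [0.5843, 0.2919, 0.0536]
force: [-0.4, 0.9, 0.5]
gripper_width: 0.0296
None [ 0.0141 -0.0031  0.0102 -0.125 ] 52.4
0.0 [ 0.0093 -0.0009  0.0155  0.0643] 63.5
0.006 [133, 111, 95, 100, 119]
0.008 [94, 80, 85, 107, 143]
0.01 [66, 71, 97, 137, 178]
0.012 [61, 89, 129, 173, 217]
0.014 [87, 124, 164, 208, 257]
t 37.98 tcp [0.5839 0.2917 0.0534] phi -1.265 F [-0.6 -1.   0.5] w 0.0301 q [ 0.46  0.57 -0.07  0.93 -0.   -1.41]
now-axes shift xyz (norm) [0.124 0.004 0.094] turn norm -0.07
after-turn axes [0.124 0.003 0.093]
```

```bash
python3 -m jog '[[0,0,0.035,0],[0.06,0,0,0],[0.06,0,0,0],[0,0,0,0],[0,0,0,0],[0,0,0,0]]'|grep -E "tcp|force"; python3 -m jog '[[0,0,0,0],[0,0,0,0],[0,0,0,0],[0,0,0,0],[0,0,0,0]]' -1 100|grep -E "tcp|force|width"; python3 ft.py; python3 pitch.py|head -2
```

```text
tcp_pos: [0.5788, 0.2898, 0.04]
force: [0.5, 1.4, 0.1]
tcp_pos: [0.5794, 0.2901, 0.0408]
force: [-0.0, 0.2, 3.2]
gripper_width: 0.0091
t 39.1 tcp [0.5794 0.2901 0.0408] Fbase x,y,z [ 0.28 -0.34  4.49] T [-0.026  0.015  0.011]
None [ 0.0094 -0.0008  0.0151 -0.0064] 59.1
0.0 [ 0.0091 -0.0008  0.0292  0.0414] 59.2
```

```bash
python3 -m jog '[[-0.006,0,-0.01,0],[0,0,0,0],[0,0,0,0]]'|grep -E "width"; python3 ft.py;python3 -m jog '[[-0.003,0,-0.01,0],[0,0,0,0],[0,0,0,0]]'|grep -E "width"; python3 ft.py;python3 -m jog '[[-0.003,0,-0.01,0],[0,0,0,0],[0,0,0,0]]'|grep -E "width"; python3 ft.py
```

```text
gripper_width: 0.0091
t 39.6 tcp [0.5794 0.2902 0.0408] Fbase x,y,z [-1.77  0.68  5.01] T [-0.1    0.406  0.029]
gripper_width: 0.0093
t 40.05 tcp [0.5805 0.2904 0.0409] Fbase x,y,z [-3.85  0.3   3.32] T [-0.163  0.815 -0.021]
gripper_width: 0.0091
t 40.5 tcp [0.5809 0.2905 0.0409] Fbase x,y,z [-5.4   0.38  1.1 ] T [-0.301  1.144  0.079]
```

```bash
python3 -m jog '[[-0.001,0,-0.015,0],[0,0,0,0],[0,0,0,0]]'|grep -E "width"; python3 ft.py;python3 -m jog '[[-0.002,0,-0.015,0],[0,0,0,0],[0,0,0,0]]'|grep -E "width"; python3 ft.py; python3 pitch.py
```

```text
gripper_width: 0.0089
t 40.95 tcp [0.5813 0.2906 0.0409] Fbase x,y,z [-7.24  0.28  2.71] T [-0.418  1.592  0.101]
gripper_width: 0.0091
t 41.4 tcp [0.5815 0.2906 0.0409] Fbase x,y,z [-8.95  0.21  4.22] T [-0.542  2.06   0.118]
None [ 0.0149 -0.0042  0.0068 -0.1075] 43.4
0.0 [ 0.0112 -0.0025  0.0228  0.0945] 53.1
0.006 [139, 118, 93, 88, 99]
0.008 [103, 82, 73, 83, 105]
0.01 [71, 60, 71, 97, 132]
0.012 [50, 62, 90, 128, 165]
0.014 [59, 86, 119, 156, 199]
```

```bash
python3 -m jog '[[-0.006,0,-0.005,-0.1],[0,0,0,0],[0,0,0,0]]'|grep -E "width"; python3 ft.py;python3 -m jog '[[-0.003,0,-0.005,-0.1],[0,0,0,0],[0,0,0,0]]'|grep -E "width"; python3 ft.py; python3 plan.py
```

```text
gripper_width: 0.0093
t 41.9 tcp [0.5816 0.2905 0.0409] Fbase x,y,z [-8.97  0.56  1.75] T [-0.509  2.021 -0.004]
gripper_width: 0.009
t 42.35 tcp [0.5816 0.2905 0.041 ] Fbase x,y,z [-9.18  0.62  1.08] T [-0.535  2.107 -0.186]
t 42.35 tcp [0.5816 0.2905 0.041 ] phi -1.2492 F [-8.6 -2.3  0.8] w 0.0087 q [ 0.46  0.58 -0.08  0.92  0.   -1.43]
```

```bash
python3 -m jog '[[0,0,0,0.1],[0,0,0,0],[0,0,0,0],[0,0,0,0],[0,0,0,0],[0,0,0,0],[0,0,0,0],[0,0,0,0]]'|grep -E "width"; python3 ft.py; python3 -m jog '[[0,0,0,0],[0,0,0,0],[0,0,0,0],[0,0,0,0],[0,0,0,0],[0,0,0,0]]'|grep -E "width"; python3 ft.py; python3 pitch.py|head -2
python3 - <<'E'
from h import *
s=cams.snapshot("scene");g=s["img"].mean(2).astype(int)
b=np.array([.5522,.2788,0])
for y in(.045,-.045):
    q=proj(s,b+Rz(.312)@[.043,y,.071])[0];print(q.round(1));u,v=q.astype(int)
    for r in range(v-4,v+5):print(r,g[r,u-5:u+6])
E
```

```text
gripper_width: 0.0093
t 43.22 tcp [0.5816 0.2905 0.0409] Fbase x,y,z [-9.17  0.2   0.93] T [-0.546  2.108 -0.076]
gripper_width: 0.009
t 43.92 tcp [0.5816 0.2905 0.041 ] Fbase x,y,z [-8.59  0.46  1.14] T [-0.561  2.111 -0.112]
None [ 0.015  -0.0044  0.0091 -0.0987] 45.1
0.0 [ 0.0118 -0.0026  0.0337  0.0706] 55.0
[229.4 220.2]
216 [202 202 202 202 202 201 200 194 176 145 122]
217 [202 202 201 200 198 198 198 196 179 146 111]
218 [202 201 199 192 181 177 184 183 162 128 103]
219 [201 200 195 176 149 142 152 152 133 108  93]
220 [201 199 189 163 132 120 119 116 105  94  84]
221 [201 198 184 155 126 112 104  98  93  85  73]
222 [201 198 183 150 115 100  96  93  87  76  61]
223 [201 199 188 156 114  95  93  88  78  63  49]
224 [201 198 186 153 109  90  88  80  65  51  40]
[245.9 202.1]
198 [ 30  30  29  30  30  30  37  77 134 164 145]
199 [ 29  29  29  29  29  30  45  89 140 155 125]
200 [ 31  31  31  28  29  30  47  88 124 125  95]
201 [33 32 31 29 29 29 42 68 86 81 63]
202 [35 35 33 29 29 30 33 43 50 47 41]
203 [34 34 31 31 28 29 29 30 33 36 36]
204 [31 32 30 29 29 30 30 32 34 35 37]
205 [33 34 32 29 30 31 33 35 35 36 36]
206 [33 35 34 29 30 33 37 36 36 36 36]
```

```bash
python3 -m jog '[[0,0,0,0.06],[0,0,0,0],[0,0,0,0],[0,0,0,0],[0,0,0,0],[0,0,0,0]]'|grep -E "width"; python3 ft.py;python3 -m jog '[[0,0,0,0.04],[0,0,0,0],[0,0,0,0],[0,0,0,0],[0,0,0,0],[0,0,0,0]]'|grep -E "width"; python3 ft.py; python3 plan.py
```

```text
gripper_width: 0.009
t 44.72 tcp [0.5816 0.2905 0.041 ] Fbase x,y,z [-8.98  0.13  1.43] T [-5.780e-01  2.079e+00 -1.000e-03]
gripper_width: 0.0088
t 45.42 tcp [0.5816 0.2905 0.041 ] Fbase x,y,z [-8.74  0.5   1.2 ] T [-0.585  2.082  0.09 ]
t 45.42 tcp [0.5816 0.2905 0.041 ] phi -1.2645 F [-8.4 -2.1  1. ] w 0.0094 q [ 0.46  0.58 -0.08  0.92  0.   -1.41]
```

Balanced just before the last nudge, so I'll take that back and hand in.

```bash
python3 -m jog '[[0,0,0,-0.04],[0,0,0,0],[0,0,0,0],[0,0,0,0],[0,0,0,0],[0,0,0,0],[0,0,0,0],[0,0,0,0]]'|grep -E "width"; python3 ft.py; python3 -c "
from cell import bot
print(bot.hand_in())"
```

```text
gripper_width: 0.0091
t 46.28 tcp [0.5816 0.2905 0.041 ] Fbase x,y,z [-8.63  0.76  1.07] T [-0.558  2.104  0.055]
the job is handed in; nothing more can be done
None
```

I handed the job in at about 46 s. Both steel dowels are in the plate, and the arm is still pinching the larger bracket and pushing it back against them. I never touched the drift. No verdict was reported.

**Dowels:** In the pictures both dowel tops matched the fully-home position to within about 1 px (roughly 3 mm). The right one went in first time. The left one was gripped leaning, and I swept for the bore in the wrong direction before finding the lean was in the jaw plane. It then went in and bottomed.

**First push:** It seemed to tip the bracket's leg back, so I let go, gripped it lower and pushed again.

**Last checks:**

| Check | Reading |
|---|---|
| Push | about 8.6 N total at the wrist |
| Moment about vertical | 0.055 N m, so the two dowels' loads differ by about 1 N |
| Share per dowel | estimated 3–4.5 N each, not measured separately |
| Tool angle | square to the base within about 0.01 rad |
| Arm | holding still |

**What did not agree:**
- **Distance back:** the last picture fit put the bracket at base x ≈ 11.8 mm, but the arm pose gave about 9.5–10 mm. I trusted the arm, and both are inside the 12.5 mm limit.
- **Flatness:** the picture fit could not settle the bracket's tilt. I judged it flat because the tool height did not change under the push, so flatness is the least certain result.

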